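# Measure the bowl stand with the spring rule and lock it

## Task

Measure the setting of the extending bowl stand with the spring rule: hook the rule's end on the near wall of the long slot in the metal crossbar, draw the case back against its spring until its heel drops over the stand's near edge, then push the thumb lock on top of the case fully down. Let go and leave the rule lying flat on the stand, drawn snug between the near edge and the slot, and locked. Leave the other things on the counter where they are.

Things in the scene. Friction and masses are not known exactly. Their poses are not given: they have to be found in the camera images.
- stand: Fixed low stand of light wood, 306 long (x) x 170 wide (y) x 24 mm high. Origin: middle of its near edge, at counter level; x runs along the stand away from the robot, z up. Wooden deck from x = 0 to 85 mm, 16 mm wide side rails, an end bar (x 290 to 306 mm); between the rails a metal crossbar, clamped (holds 60 N), its top also 24 mm high, open gaps before and behind it.
- near_edge (a point): Middle of the stand's near upper edge; axes as the stand. The crossbar's slot is 24 mm wide in x, 64 mm long in y (centred on y = 0), open to the counter. Its near wall stands from x = 145 to 181 mm, different each time and not tracked: find it by touch or camera. The crossbar is solid for 30 mm before the slot and 34 mm behind it; the gaps outside it are not the slot.
- rest: Fixed wooden block, 80 x 28 x 20 mm on a 4 mm thick, 100 mm wide foot, on which the rule lies at the start; origin at the centre of its underside, long side along x.
- rule_center (a point): Centre of the spring rule's case (loose, about 0.3 kg): steel, 100 long (x, to where the blade comes out) x 34 wide (y) x 50 mm high (z), underside 25 mm below this point. At the rear a heel reaches 6 mm below the underside, full width, x = -50 to -44 mm. Grip it across y. At the start it lies on the rest block, heel and hook straddling it.
- heel (a point): On the rule's case: bottom of the front (inner) face of the heel, 44 mm behind and 31 mm below the case's centre. When the rule lies on the stand this face is against the near edge, with 6 mm of heel below the stand's top.
- hook_tip (a point): Bottom of the inner face of the hook at the blade's end. The hook is 4 mm thick (from this face on in x), 22 mm wide and reaches 16 mm below the underside of the case; with the blade fully in, its inner face is 53 mm ahead of the case's centre. It moves out with the blade.
- blade: The flat steel blade (22 mm wide, 3 mm thick, level with the case's underside) with its hook, polished; origin at the centre of the case's underside when fully in, and it moves out along x by up to 97 mm. A spring pulls it in with 4 N at 0, 6 N fully out, and slides a case lying free on the stand forward until heel and hook are snug. 48 to 84 mm are drawn on this job.
- thumb_lock (a joint): Travel of the thumb lock, a black pad 26 (x) x 20 (y) mm in the middle of the case's top, in m: about 0.001 when up (pad top 33.5 mm above the case's centre, 8.5 mm above the case), 0.005 fully down. It resists up to 10 to 15 N, then snaps down, stays down and clamps the blade: press straight down with up to 20 N, then check.
- bowl: Cream enamel bowl, 130 mm wide, 55 mm high; bystander, origin at the centre of its underside.
- canister: Closed stainless canister, 100 mm wide, 150 mm high; bystander.
- jar: Glass jar with a steel cap, 70 mm wide, 110 mm high; bystander.
- brush: Grooming brush, lying; bystander.
- comb: Flat metal comb, 50 x 90 x 10 mm, lying beyond the rest; bystander.
- chew_ring: Chew ring, 90 mm wide, 18 mm high, lying beyond the rest; bystander.
Not all that is in view belongs to the job. What is meant by the part that bears rule_center is not brown or purple, and is the smaller of those in its own colour.

How it is judged:
On the way, in this order (a step that is already met when the one before it is completed fails the run):
1. the hook is caught in the crossbar's slot and the blade is drawn out at least 35 mm against the spring, lock still up (x of hook_tip in the frame of stand between 0.138 and 0.19 m and y of hook_tip in the frame of stand between -0.03 and 0.03 m and z of hook_tip in the frame of stand below 0.02 m and contact force between blade and stand above 0.8 N and value of joint thumb_lock below 0.002 m and distance between rule_center and hook_tip above 0.097 m), for 0.1 s.
2. the heel is down over the stand's near edge and snug against it, the rule lying flat, hook taut in the slot, lock still up (x of hook_tip in the frame of stand between 0.138 and 0.19 m and y of hook_tip in the frame of stand between -0.03 and 0.03 m and z of hook_tip in the frame of stand below 0.02 m and contact force between blade and stand above 0.8 N and value of joint thumb_lock below 0.002 m and x of heel in the frame of stand between -0.004 and 0.003 m and y of heel in the frame of stand between -0.06 and 0.06 m and z of heel in the frame of stand between 0.012 and 0.022 m and angle between rule_center's own z axis and vertical below 0.08 rad), for 0.2 s.
At the end, for the whole second after the job is handed in: The thumb lock is over 3.5 mm down; the rule lies flat on the stand at rest and let go, its heel below the deck top and within 4 mm outside to 3 mm inside the near edge, its hook down in the crossbar's slot, the blade drawn over 43 mm; the bystanders were not moved over 30 mm (x of hook_tip in the frame of stand between 0.138 and 0.19 m and y of hook_tip in the frame of stand between -0.03 and 0.03 m and z of hook_tip in the frame of stand below 0.02 m and x of heel in the frame of stand between -0.004 and 0.003 m and y of heel in the frame of stand between -0.06 and 0.06 m and z of heel in the frame of stand between 0.012 and 0.022 m and angle between rule_center's own z axis and vertical below 0.08 rad and value of joint thumb_lock above 0.0035 m and distance between rule_center and hook_tip above 0.104 m and linear speed of blade below 0.01 m/s); the robot touches nothing.
It fails at once if a bystander was moved more than 30 mm (distance of any of bowl, canister, jar, brush, comb, chew_ring from where it was at the start of the episode above 0.03 m).
It also fails if it takes over 51 s, if anything falls off the work surface, if the arm or the gripper's body presses on something with over 40 N, if the wrist force passes 120 N, or if a joint passes its speed limit or range.

## Robot

A 7-joint arm with a two-finger parallel gripper is mounted at the origin on the work surface. World frame = base frame: x ahead of the robot, y to its left, z up, the work surface at z = 0. Lengths are in m, angles in rad, forces in N, time in s.
With the tool pointing down it reaches from about 0.4 to 0.85 m from the base axis. Payload 10.4 kg.
Tool frame: the origin (TCP) lies at the very end of the fingers, on their centre line; the grasp point (between the pads) lies r.pinch_z behind it (r.pinch_z is the distance from the TCP to the grasp point, in m); z points along the fingers, x is the direction in which the jaws open and shut, and the axes are right-handed (so a half turn about z gives the same grasp; the last joint's range is limited). The gripper opens to 87 mm and grips with 3 to 60 N. Pads are 19 mm wide; open, the fingers measure 117 mm over their backs; the gripper's body (75 mm by 190 mm) begins 51 mm behind the grasp point.
Start: joints at [-1.178, 0.332, -0.065, 1.46, 0.022, 1.35, -0.088], TCP at [0.252, 0.572, 0.184] pointing down, gripper open.
Joint ranges: [-2.6, 2.6], [-0.5, 2.12], [-1.47, 1.34], [0.16, 2.42], [-1.27, 4.41], [0.06, 2.06], [-2.6, 2.6]. Speed limits (rad/s): [2.22, 2.22, 2.79, 2.79, 3.14, 3.14, 3.14].

## Interface

Orientations are given as a unit quaternion [x, y, z, w].
In Python, from bench import r gives the robot as it stands.
- The arm moves only by the tool carry_out, never from a script. Its argument "increments" is text: rows parted by semicolons, each of 7 numbers parted by spaces: the turn, a rotation vector about the tool's x, y, z in degrees, then the shift along the tool's x, y, z in m, then the finger opening in m, from 0 to 0.087. A call has exactly 5 rows; each row is the pose to reach, as a shift and turn from the pose measured when the call began, along the tool's axes at that moment; what a row does not reach only later rows make up. A row lasts 1/8 s, in which the tool goes at most 62.5 mm and 10.7 degrees, less where a joint would pass 70% of its speed; a pose out of reach is approached as far as the arm can. A call with a gripper value outside its range is refused whole. The fingers move at their own pace and stop on an object; "squeeze" is the grip in N (left out, the last holds). Time passes only in rows, so rows that repeat a pose let the fingers close, or fill a call up. It gives the time, the measured TCP pose, the force and the opening at its end, in the units of the state.
- r.read_state(): the state, without advancing time (a new reading comes with each control period).
- r.camera(name): name is "scene" or "top" or "wrist"; returns (picture, depth): 420x560x3 uint8, blue, green, red; 420x560 float32, m along the optical axis (not along the pixel's ray), 0 where there is no reading.
- r.camera_model(name): a dict with "K" (3x3 intrinsics, pixels), "extrinsics" (4x4, takes a point from camera to world coordinates). Camera axes: x right, y down, z forward; pixel columns grow to the right and rows downward; lengths in m; the calibration is good to about 2 mm. A picture is of the moment at which its call begins: read the wrist's pose just before it. camera_model takes no time and is no camera call; for the wrist camera it gives the pose at the moment of the call.
- r.close_job(): hands the job in, once; it reports no verdict.
The state is a dict: "time": time; "joint_positions": joint angles; "joint_vel": joint speeds; "joint_torque": joint torques, N m; "ee_pos": TCP position; "eef_rot": TCP orientation; "ft_force": force on the tool from outside, world axes, zero at the start; "torque": the same for the moment, N m; "width": finger opening in m.
Only numpy, scipy, OpenCV 4.12 (cv2) and the standard library are available. Lean on these libraries where they do the work, as an engineer would, in place of code of your own. Each camera call takes 0.05 s, during which the arm holds its last target.

## Working session

There is one attempt and no reset: what is moved stays moved. The work goes in short steps, Python scripts to look and compute and a tool call to move; the robot and the scene stay as the last step left them, time stands still between calls to the robot, and variables do not carry over. Pictures are saved under pics/ and viewed, and the job is handed in when it is done.

Besides the shell and the picture viewer there is one more tool, called after "Call:" as name(argument=value, ...) on one line, values as JSON. carry_out: Moves the arm, as the interface text tells. Its arguments: {"type":"object","properties":{"increments":{"type":"string"},"squeeze":{"type":"number"}},"required":["increments"]}

```bash
ls; mkdir -p pics
python3 - <<'E'
from bench import r
import cv2,numpy as np
print(r.pinch_z, r.read_state())
for n in("scene","top"):
    p,d=r.camera(n); cv2.imwrite(f"pics/{n}0.png",p); np.savez(f"{n}0.npz",p=p,d=d,K=r.camera_model(n)["K"],E=r.camera_model(n)["extrinsics"])
    print(n,r.camera_model(n))
E
```

```text
pics
0.0187 {'time': 0.0, 'joint_positions': array([-1.17758105,  0.33286378, -0.06468127,  1.46094207,  0.02161569,
        1.3498449 , -0.0884844 ]), 'joint_vel': array([ 1.34317782e-03,  3.09836945e-05,  3.55120429e-04, -3.28514135e-04,
       -3.06300528e-05,  1.06161173e-03,  6.86850925e-06]), 'joint_torque': array([-1.61606640e-03, -6.23277497e+01,  2.36715964e-02, -3.89902210e+01,
       -6.14076597e-02,  3.95386107e-02,  1.33779745e-04]), 'ee_pos': array([0.25231189, 0.57134682, 0.1827586 ]), 'eef_rot': array([ 8.37828974e-01,  5.45932364e-01, -5.47070268e-04,  4.05784609e-04]), 'ft_force': array([-0.06971338, -0.41062236, -0.29526824]), 'torque': array([-0.01451719,  0.01320553, -0.01232221]), 'width': 0.0872072607982583}
scene {'K': array([[482.86119251,   0.        , 274.37367392],
       [  0.        , 482.86119251, 211.1336205 ],
       [  0.        ,   0.        ,   1.        ]]), 'extrinsics': array([[ 0.41232978,  0.68833026, -0.59681287,  1.28106161],
       [ 0.91102989, -0.30941439,  0.2725569 , -0.31881364],
       [ 0.00294668, -0.65609769, -0.75467022,  0.9851043 ],
       [ 0.        ,  0.        ,  0.        ,  1.        ]])}
top {'K': array([[448.16459872,   0.        , 281.50387274],
       [  0.        , 448.16459872, 204.6244553 ],
       [  0.        ,   0.        ,   1.        ]]), 'extrinsics': array([[ 0.0391458 , -0.97439908,  0.22139117,  0.25118135],
       [-0.99921029, -0.03666155,  0.01532087, -0.00949448],
       [-0.0068121 , -0.22181608, -0.97506473,  1.47900373],
       [ 0.        ,  0.        ,  0.        ,  1.        ]])}
```

View pics/scene0.png

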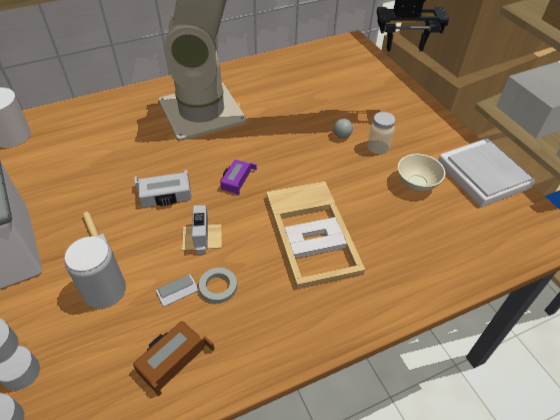

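View pics/top0.png

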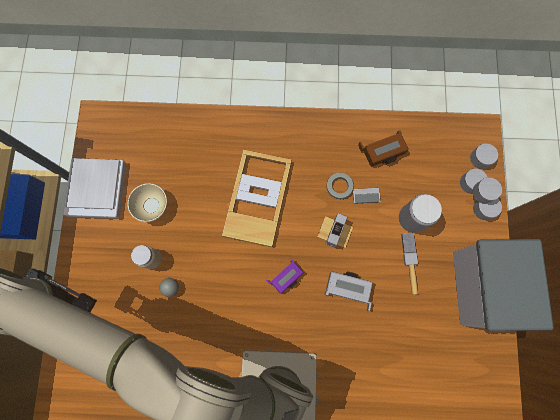

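The stand is at top pixel (258,198) with the bowl and jar to its left. There are four rule-like things: brown (385,149), purple (287,277), a larger grey one (350,288) and a smaller grey one on the wooden rest (338,230). The smaller grey one is the rule I want. I'll zoom in.

Run:
```python
import cv2,numpy as np
a=np.load("top0.npz")["p"];b=np.load("scene0.npz")["p"]
cv2.imwrite("pics/z1.png",cv2.resize(a[140:260,210:370],None,fx=5,fy=5,interpolation=cv2.INTER_CUBIC))
cv2.imwrite("pics/z2.png",cv2.resize(b[165:295,165:365],None,fx=4,fy=4,interpolation=cv2.INTER_CUBIC))
```

```text
(no output)
```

View pics/z1.png

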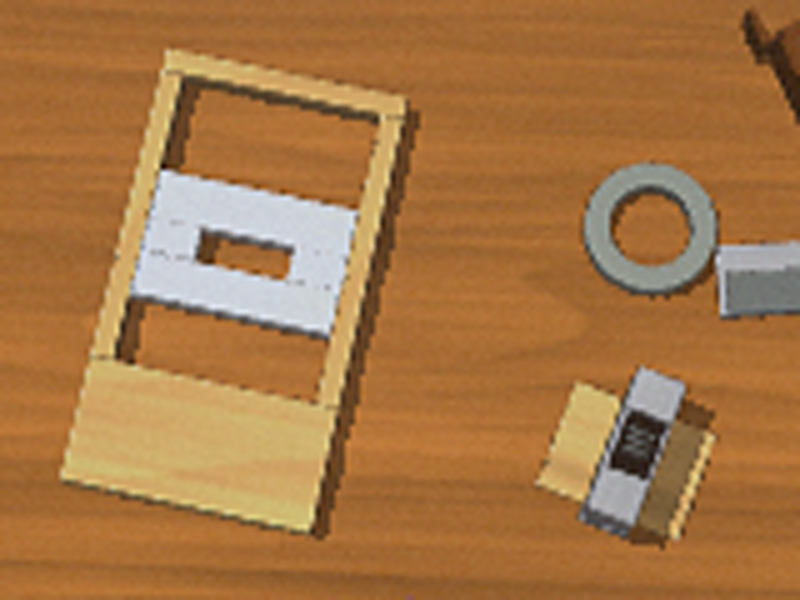

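View pics/z2.png

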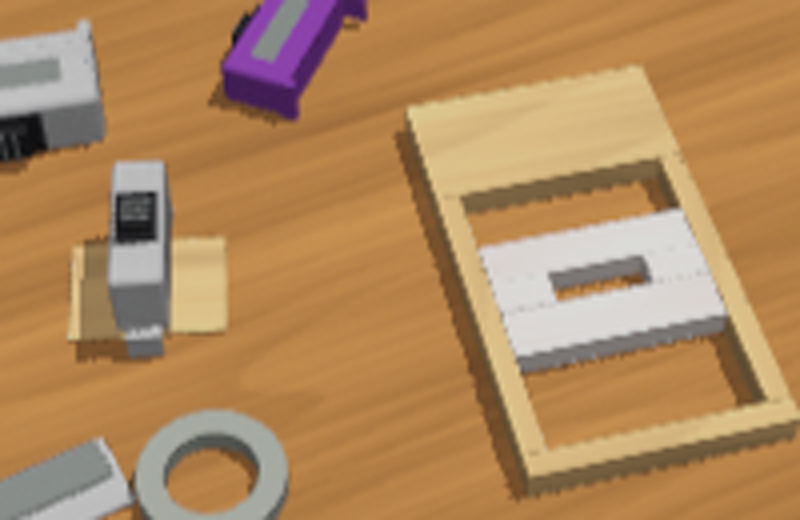

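```bash
cat > h.py <<'E'
import cv2,numpy as np
def pts3(d,K,E):
    h,w=d.shape;u,v=np.meshgrid(np.arange(w),np.arange(h))
    P=np.stack([(u-K[0,2])*d/K[0,0],(v-K[1,2])*d/K[1,1],d],-1)
    return P@E[:3,:3].T+E[:3,3]
def ray(px,K,E,z):
    px=np.atleast_2d(px).astype(float)
    D=np.c_[(px[:,0]-K[0,2])/K[0,0],(px[:,1]-K[1,2])/K[1,1],np.ones(len(px))]@E[:3,:3].T
    o=E[:3,3]; return o+D*((z-o[2])/D[:,2])[:,None]
def rect(P):
    c,s,a=cv2.minAreaRect((P[:,:2]*1000).astype(np.float32)); return c,s,a
E
python3 - <<'E'
from h import *
for n in("top","scene"):
    f=np.load(n+"0.npz");p,d,K,E=f["p"],f["d"],f["K"],f["E"]
    W=pts3(d,K,E);Z=W[...,2];m0=d>0
    # stand
    box=(W[...,0]>.38)&(W[...,0]<.85)&(W[...,1]>-.12)&(W[...,1]<.22)&m0
    m=box&(Z>.017)&(Z<.032)
    k,lab,st,c=cv2.connectedComponentsWithStats(m.astype(np.uint8))
    i=1+np.argmax(st[1:,4]); vs,us=np.where(lab==i)
    print(n,"stand comp",st[i], "z med",np.median(Z[lab==i]))
    P=ray(np.c_[us,vs],K,E,.024); c,s,a=rect(P); print(" rect",c,s,a); print(cv2.boxPoints((c,s,a)).round(1).tolist())
    # rule top
    box=(W[...,0]>.3)&(W[...,0]<.75)&(W[...,1]>-.3)&(W[...,1]<.0)&m0
    hz=Z[box&(Z>.05)]; print(" heights",np.histogram(hz,bins=np.arange(.05,.12,.004)))
    m=box&(Z>.066)
    k,lab,st,c=cv2.connectedComponentsWithStats(m.astype(np.uint8))
    for i in range(1,k):
        if st[i,4]<20: continue
        vs,us=np.where(lab==i);print(" comp",st[i],np.median(Z[lab==i]))
        P=W[lab==i]; c,s,a=rect(P);print("  rect",c,s,a,cv2.boxPoints((c,s,a)).round(1).tolist())
E
```

```text
top stand comp [ 222  150   70   97 2942] z med 0.023097695874829127
 rect (606.1780395507812, 96.30396270751953) (169.46792602539062, 306.2662353515625) 79.94062805175781
[[440.6000061035156, 39.599998474121094], [742.2000122070312, -13.899999618530273], [771.7999877929688, 153.0], [470.20001220703125, 206.5]]
 heights (array([ 47,   7,   7,  48, 131,  90,  39,  15,   2,   0,   0,   0,   0,
         0,   0,   0,   0]), array([0.05 , 0.054, 0.058, 0.062, 0.066, 0.07 , 0.074, 0.078, 0.082,
       0.086, 0.09 , 0.094, 0.098, 0.102, 0.106, 0.11 , 0.114, 0.118]))
 comp [327 213  20  32 277] 0.07032883400950207
  rect (499.562744140625, -166.81869506835938) (33.2381591796875, 99.17124938964844) 70.42681884765625 [[447.29998779296875, -165.89999389648438], [540.7000122070312, -199.10000610351562], [551.9000244140625, -167.8000030517578], [458.3999938964844, -134.5]]
scene stand comp [ 267  182   98  104 4222] z med 0.022582496088287052
 rect (614.9208984375, 91.58322143554688) (170.9330596923828, 309.0545654296875) 80.0177001953125
[[447.8999938964844, 34.20000076293945], [752.2999877929688, -19.399999618530273], [781.9000244140625, 149.0], [477.5, 202.5]]
 heights (array([ 12,  26,  26,  53, 210, 103,  42,  26,   0,   0,   0,   0,   0,
         0,   0,   0,   0]), array([0.05 , 0.054, 0.058, 0.062, 0.066, 0.07 , 0.074, 0.078, 0.082,
       0.086, 0.09 , 0.094, 0.098, 0.102, 0.106, 0.11 , 0.114, 0.118]))
 comp [192 205  15  32 381] 0.06966699126314779
  rect (506.6318359375, -170.4632110595703) (33.259185791015625, 100.42015075683594) 69.17752075195312 [[453.79998779296875, -168.1999969482422], [547.7000122070312, -203.89999389648438], [559.5, -172.8000030517578], [465.6000061035156, -137.10000610351562]]
```

```bash
cat >> h.py <<'E'
from scipy.spatial.transform import Rotation as Ro
def st():
    from bench import r
    s=r.read_state(); R=Ro.from_quat(s["eef_rot"])
    x=R.as_matrix()[:,0]
    print("t %.2f"%s["time"],"pos",s["ee_pos"].round(4),"jawaz %.2f"%np.degrees(np.arctan2(x[1],x[0])),"tilt",(np.degrees(R.as_matrix()[:2,2])).round(2),"F",s["ft_force"].round(2),"T",s["torque"].round(2),"w %.4f"%s["width"],"q",s["joint_positions"].round(2))
    return s,R
def to(p,az):
    s,R=st(); M=np.array([[np.cos(a:=np.radians(az)),np.sin(a),0],[np.sin(a),-np.cos(a),0],[0,0,-1]])
    dr=(R.inv()*Ro.from_matrix(M)).as_rotvec(degrees=True)
    print("turn",dr.round(2),"shift",R.inv().apply(np.array(p)-s["ee_pos"]).round(4))
E
python3 -c "
from h import *
to([.503,-.168,.27],70)"
```

```text
t 0.10 pos [0.2523 0.5714 0.1828] jawaz 66.18 tilt [-0.03 -0.06] F [ 0.36  0.95 -0.11] T [-0.   -0.03  0.05] w 0.0869 q [-1.18  0.33 -0.06  1.46  0.02  1.35 -0.09]
turn [-0.    0.07 -3.82] shift [-0.5752  0.528  -0.0864]
```

Call:
carry_out(increments="0 0 0 -0.02 0.02 -0.06 0.087; 0 0 0 -0.06 0.07 -0.087 0.087; 0 0 -3.8 -0.575 0.528 -0.087 0.087; 0 0 -3.8 -0.575 0.528 -0.087 0.087; 0 0 -3.8 -0.575 0.528 -0.087 0.087")

```text
time: 0.72
ee_pos: [0.3463, 0.3154, 0.267]
eef_rot: [0.819, 0.573, -0.001, 0.0]
ft_force: [1.5, -0.5, 0.2]
width: 0.0867
```

```bash
python3 -c "
from h import *
to([.503,-.168,.27],70)"
```

```text
t 0.72 pos [0.3463 0.3154 0.267 ] jawaz 69.97 tilt [-0.04 -0.07] F [ 1.52 -0.47  0.24] T [ 0.03 -0.05 -0.06] w 0.0867 q [-0.92 -0.05  0.08  1.72  0.    1.47  0.38]
turn [-0.01  0.08 -0.03] shift [-0.4005  0.3128 -0.0025]
```

Call:
carry_out(increments="0 0 0 -0.4 0.313 -0.003 0.087; 0 0 0 -0.4 0.313 -0.003 0.087; 0 0 0 -0.4 0.313 -0.003 0.087; 0 0 0 -0.4 0.313 -0.003 0.087; 0 0 0 -0.4 0.313 -0.003 0.087")

```text
time: 1.35
ee_pos: [0.4424, 0.0183, 0.2692]
eef_rot: [0.819, 0.573, -0.0, 0.0]
ft_force: [1.3, 0.4, -0.4]
width: 0.0869
```

```bash
python3 -c "
from h import *
to([.503,-.168,.27],70)"
```

```text
t 1.35 pos [0.4424 0.0183 0.2692] jawaz 69.97 tilt [-0.02 -0.05] F [ 1.26  0.42 -0.35] T [ 0.02 -0.09 -0.01] w 0.0869 q [-0.65 -0.15  0.45  1.79  0.07  1.49  1.02]
turn [-0.01  0.05 -0.03] shift [-0.1543  0.1207 -0.0007]
```

Call:
carry_out(increments="0 0 0 -0.154 0.121 -0.001 0.087; 0 0 0 -0.154 0.121 -0.001 0.087; 0 0 0 -0.154 0.121 -0.001 0.087; 0 0 0 -0.154 0.121 -0.001 0.087; 0 0 0 -0.154 0.121 -0.001 0.087")

```text
time: 1.98
ee_pos: [0.5032, -0.1679, 0.2698]
eef_rot: [0.82, 0.573, -0.001, -0.0]
ft_force: [0.6, 0.2, 0.6]
width: 0.0871
```

Run:
```python
from h import *
from bench import r
st()
m=r.camera_model("wrist");p,d=r.camera("wrist");cv2.imwrite("pics/w1.png",p)
np.savez("w1.npz",p=p,d=d,K=m["K"],E=m["extrinsics"]);print(m)
```

```text
t 1.98 pos [ 0.5032 -0.1679  0.2698] jawaz 69.91 tilt [-0.09 -0.06] F [0.62 0.21 0.64] T [-0.01 -0.01  0.04] w 0.0871 q [-0.45  0.09  0.75  1.6  -0.06  1.48  1.52]
{'K': array([[314.89167625,   0.        , 275.0728448 ],
       [  0.        , 314.89167625, 209.05321371],
       [  0.        ,   0.        ,   1.        ]]), 'extrinsics': array([[ 0.34372971,  0.89951202,  0.26968133,  0.42853571],
       [ 0.93906675, -0.32867578, -0.10062739, -0.14001296],
       [-0.00187783,  0.28783739, -0.95767746,  0.47014304],
       [ 0.        ,  0.        ,  0.        ,  1.        ]])}
```

View pics/w1.png

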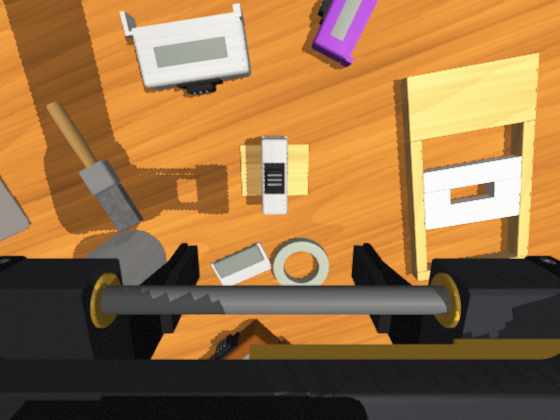

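The rule stands at (274,178), the rest under it, and the stand is fully in view at the right, with its slot at (470,190). I'll measure all three.

```bash
cat > meas.py <<'E'
from h import *
import sys
f=np.load(sys.argv[1]);p,d,K,E=f["p"],f["d"],f["K"],f["E"]
W=pts3(d,K,E);Z=W[...,2];m0=d>0
def comp(m,near=None):
    k,lab,s,c=cv2.connectedComponentsWithStats(m.astype(np.uint8)); i=1+np.argmax(s[1:,4]);return lab==i
def rep(t,m,z):
    vs,us=np.where(m);P=ray(np.c_[us,vs],K,E,z);c,s,a=rect(P);print(t,len(vs),"zmed %.4f"%np.median(Z[m]),"c",np.round(c,1),"s",np.round(s,1),"a",round(a,2),cv2.boxPoints((c,s,a)).round(1).tolist())
box=(W[...,0]>.38)&(W[...,0]<.85)&(W[...,1]>-.1)&(W[...,1]<.25)&m0
S=comp(box&(Z>.012)&(Z<.036)); rep("stand",S,.024)
vs,us=np.where(S);cnt=cv2.findContours(S.astype(np.uint8),cv2.RETR_CCOMP,cv2.CHAIN_APPROX_NONE)
for c,h in zip(cnt[0],cnt[1][0]):
    if h[3]>=0 and len(c)>12:
        P=ray(c[:,0],K,E,.024);cc,s,a=rect(P);print(" hole",np.round(cc,1),np.round(s,1),round(a,1),cv2.boxPoints((cc,s,a)).round(1).tolist())
box=(W[...,0]>.4)&(W[...,0]<.62)&(W[...,1]>-.26)&(W[...,1]<-.08)&m0
rep("ruletop",comp(box&(Z>.06)&(Z<.1)),.074)
rep("rest",comp(box&(Z>.002)&(Z<.03)),.004)
E
python3 meas.py w1.npz; python3 meas.py top0.npz
```

```text
stand 17685 zmed 0.0231 c [608.1  92.1] s [173.8 304.5] a 79.96 [[443.1000061035156, 33.099998474121094], [742.9000244140625, -20.0], [773.2000122070312, 151.10000610351562], [473.29998779296875, 204.1999969482422]]
 hole [627.   88.3] [60.1 24.8] 80.0 [[609.5, 60.79999923706055], [634.0, 56.5], [644.4000244140625, 115.69999694824219], [619.9000244140625, 120.0]]
 hole [563.1  98.9] [135.4  48.4] 79.7 [[527.2000122070312, 36.599998474121094], [574.7999877929688, 28.0], [599.0999755859375, 161.1999969482422], [551.4000244140625, 169.8000030517578]]
ruletop 1956 zmed 0.0695 c [ 500.6 -168.4] s [32.6 97.2] a 70.52 [[449.3999938964844, -167.5], [541.0, -199.89999389648438], [551.9000244140625, -169.1999969482422], [460.29998779296875, -136.8000030517578]]
rest 974 zmed 0.0033 c [ 515.3 -136.2] s [30.  75.4] a 70.57 [[474.79998779296875, -137.8000030517578], [545.9000244140625, -162.89999389648438], [555.7999877929688, -134.60000610351562], [484.79998779296875, -109.5]]
stand 3102 zmed 0.0229 c [605.6  96.3] s [169.7 307.4] a 79.94 [[439.5, 39.599998474121094], [742.0999755859375, -14.100
[... 296 characters left out ...]
7 [[606.7999877929688, 61.5], [636.0, 56.20000076293945], [648.2999877929688, 124.0], [619.0999755859375, 129.3000030517578]]
 hole [707.   77.9] [142.2  75.9] 79.9 [[657.2000122070312, 14.5], [732.0, 1.2999999523162842], [756.7999877929688, 141.3000030517578], [682.0, 154.60000610351562]]
ruletop 329 zmed 0.0693 c [ 499.  -166.1] s [33.8 99.2] a 70.06 [[446.6000061035156, -165.0], [539.9000244140625, -198.89999389648438], [551.4000244140625, -167.10000610351562], [458.1000061035156, -133.3000030517578]]
rest 141 zmed 0.0043 c [ 511.6 -134.1] s [37.3 79.5] a 71.34 [[468.0, -139.0], [543.2999877929688, -164.5], [555.2000122070312, -129.1999969482422], [479.8999938964844, -103.69999694824219]]
```

Run:
```python
from h import *
f=np.load("w1.npz");p,d,K,E=f["p"],f["d"],f["K"],f["E"]
W=pts3(d,K,E)
for n,(u,v) in dict(front=(274,205),rear=(274,147),pad=(274,178),label=(274,163),deck=(470,100),bar=(445,205),table=(340,120),foot=(300,165)).items():
    q=W[v-4:v+5,u-5:u+6].reshape(-1,3);print(n,np.median(q,0).round(4),q[:,2].std().round(4),p[v,u])
a=p[125:225,230:320];cv2.imwrite("pics/z3.png",cv2.resize(a,None,fx=6,fy=6,interpolation=cv2.INTER_CUBIC))
```

```text
front [ 0.5354 -0.1814  0.0692] 0.0401 [228 232 234]
rear [ 0.4646 -0.1554  0.0693] 0.0008 [228 233 235]
pad [ 0.5002 -0.1685  0.0781] 0.0009 [65 67 66]
label [ 0.4833 -0.1623  0.0705] 0.0015 [103 105 108]
deck [0.5006 0.1107 0.0232] 0.0447 [139 235 252]
bar [0.6342 0.0509 0.0232] 0.0009 [251 252 252]
table [ 0.4675 -0.0558 -0.0007] 0.0471 [ 59 146 226]
foot [ 0.5084 -0.1308  0.0033] 0.0467 [148 241 252]
```

View pics/z3.png

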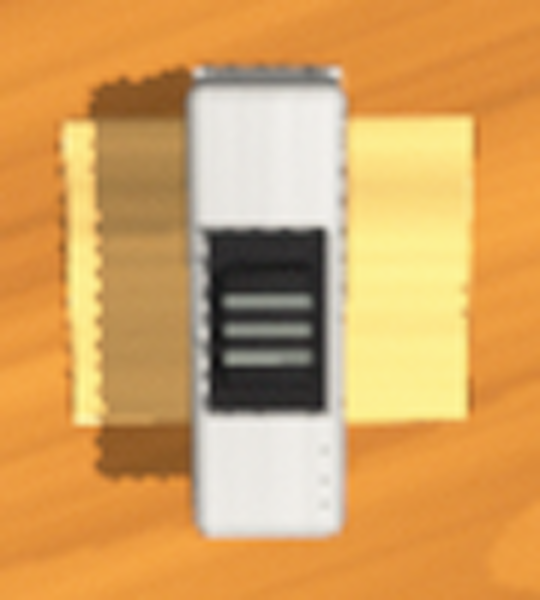

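```bash
python3 -c "
from h import *
to([.5005,-.168,.027],70.5)"
```

```text
t 2.02 pos [ 0.5033 -0.1667  0.2699] jawaz 70.02 tilt [-0.08 -0.03] F [0.39 0.15 0.55] T [ 0.05  0.03 -0.06] w 0.0867 q [-0.46  0.08  0.75  1.6  -0.06  1.48  1.51]
turn [-0.07  0.05 -0.48] shift [-0.0019 -0.0019  0.2429]
```

Call:
carry_out(increments="0 0 -0.5 -0.002 -0.002 0.06 0.087; 0 0 -0.5 -0.002 -0.002 0.12 0.087; 0 0 -0.5 -0.002 -0.002 0.17 0.087; 0 0 -0.5 -0.002 -0.002 0.21 0.087; 0 0 -0.5 -0.002 -0.002 0.22 0.087")

```text
time: 2.65
ee_pos: [0.4989, -0.1657, 0.048]
eef_rot: [0.816, 0.578, -0.002, -0.002]
ft_force: [-0.4, -0.9, 1.0]
width: 0.0868
```

```bash
python3 -c "
from h import *
to([.5005,-.168,.027],70.5)"
```

```text
t 2.65 pos [ 0.4989 -0.1657  0.048 ] jawaz 70.66 tilt [-0.29  0.05] F [-0.4  -0.87  1.04] T [ 0.01  0.02 -0.06] w 0.0868 q [-0.39  0.29  0.71  1.91 -0.22  1.03  1.65]
turn [-0.29  0.05  0.16] shift [-0.0017  0.0024  0.021 ]
```

Call:
carry_out(increments="-0.3 0 0.1 -0.002 0.002 0.021 0.087; -0.3 0 0.1 -0.002 0.002 0.021 0.087; -0.3 0 0.1 -0.002 0.002 0.021 0.045; -0.3 0 0.1 -0.002 0.002 0.021 0.03; -0.3 0 0.1 -0.002 0.002 0.021 0.03", squeeze=30)

```text
time: 3.28
ee_pos: [0.5005, -0.1682, 0.0277]
eef_rot: [0.816, 0.578, 0.0, 0.001]
ft_force: [-0.9, -0.3, -0.4]
width: 0.0651
```

Call:
carry_out(increments="0 0 0 0 0 0 0.02; 0 0 0 0 0 0 0.02; 0 0 0 0 0 0 0.02; 0 0 0 0 0 0 0.02; 0 0 0 0 0 0 0.02", squeeze=40)

```text
time: 3.9
ee_pos: [0.5005, -0.1682, 0.0277]
eef_rot: [0.816, 0.578, 0.0, 0.001]
ft_force: [0.3, -0.7, 0.0]
width: 0.0333
```

Run:
```python
from h import *
from bench import r
st()
m=r.camera_model("wrist");p,d=r.camera("wrist");cv2.imwrite("pics/w2.png",p)
np.savez("w2.npz",p=p,d=d,K=m["K"],E=m["extrinsics"])
```

```text
t 3.90 pos [ 0.5005 -0.1682  0.0277] jawaz 70.57 tilt [ 0.05 -0.04] F [ 0.31 -0.65  0.04] T [-0.04 -0.   -0.03] w 0.0333 q [-0.37  0.32  0.7   1.92 -0.25  0.98  1.68]
```

View pics/w2.png

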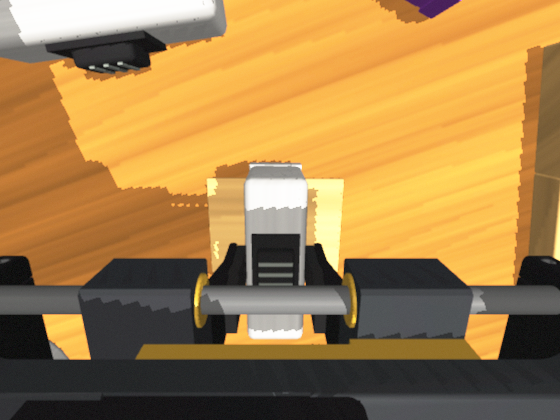

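Run:
```python
from h import *
f=np.load("w2.npz");p,d,K,E=f["p"],f["d"],f["K"],f["E"]
W=pts3(d,K,E)
tcp=np.array([.5005,-.1682,0]);ax=np.array([np.cos(np.radians(-19.43)),np.sin(np.radians(-19.43)),0]);ay=np.array([-ax[1],ax[0],0])
col=p[:,276].astype(int).sum(1);print(col[225:245],col[325:350])
for v in range(228,240):print(v,W[v,276].round(4))
for v,z in((234,.0785),(234,.07)):
    P=ray([(276,v)],K,E,z)[0];print(v,z,(P-tcp)@ax,(P-tcp)@ay)
P=ray([(276,166),(276,338),(248,190),(304,190)],K,E,.07);print((P-tcp)@ax,(P-tcp)@ay)
```

```text
[532 528 526 525 528 519 528 526 419 141  79  93 106 109 100 102 100 111
 110 102] [552 557 559 559 558 558 716 760 761 761 760 758 743 680 565 514 506 507
 488 414 302 300 299 301 301]
228 [ 0.4802 -0.1603  0.0701]
229 [ 0.4811 -0.1606  0.069 ]
230 [ 0.4817 -0.1608  0.0687]
231 [ 0.4819 -0.1609  0.0697]
232 [ 0.4828 -0.1612  0.0688]
233 [ 0.4832 -0.1613  0.0693]
234 [ 0.4834 -0.1614  0.0702]
235 [ 0.4836 -0.1615  0.0711]
236 [ 0.4837 -0.1615  0.0723]
237 [ 0.4843 -0.1617  0.0722]
238 [ 0.4848 -0.1619  0.0721]
239 [ 0.4854 -0.1621  0.0719]
234 0.0785 -0.02166498167160876 0.0006966086863964524
234 0.07 -0.0183361554305908 0.0007154199491979782
[-0.05494036  0.0482247  -0.04256032 -0.04255639] [ 0.00069623  0.00075031 -0.01369601  0.01509932]
```

Call:
carry_out(increments="0 0 0 0 0 -0.02 0.02; 0 0 0 0 0 -0.05 0.02; 0 0 0 0 0 -0.08 0.02; 0 0 0 0 0 -0.09 0.02; 0 0 0 0 0 -0.09 0.02", squeeze=50)

```text
time: 4.58
ee_pos: [0.5004, -0.1679, 0.1173]
eef_rot: [0.816, 0.578, 0.0, 0.0]
ft_force: [0.1, -0.4, -3.3]
width: 0.0327
```

```bash
python3 -c "
from h import *
to([.5753,.0996,.11],79.95)"
```

```text
t 4.58 pos [ 0.5004 -0.1679  0.1173] jawaz 70.58 tilt [ 0.06 -0.02] F [ 0.09 -0.45 -3.25] T [0.01 0.05 0.03] w 0.0327 q [-0.43  0.19  0.75  1.84 -0.14  1.16  1.6 ]
turn [ 0.06  0.01 -9.37] shift [ 0.2772 -0.0183  0.0073]
```

Call:
carry_out(increments="0 0 -2 0.05 -0.003 0 0.02; 0 0 -4 0.11 -0.007 0 0.02; 0 0 -6 0.17 -0.011 0 0.02; 0 0 -9.4 0.23 -0.015 0.003 0.02; 0 0 -9.4 0.277 -0.018 0.007 0.02")

```text
time: 5.2
ee_pos: [0.5748, 0.1022, 0.1082]
eef_rot: [0.765, 0.644, -0.001, -0.0]
ft_force: [0.6, -1.1, -3.6]
width: 0.0329
```

Run:
```python
from h import *
from bench import r
to([.5753,.0996,.055],79.95)
for n in("wrist","scene"):
    m=r.camera_model(n);p,d=r.camera(n);cv2.imwrite(f"pics/{n}3.png",p)
    np.savez(f"{n}3.npz",p=p,d=d,K=m["K"],E=m["extrinsics"])
cv2.imwrite("pics/scene3z.png",cv2.resize(p[130:300,210:400],None,fx=4,fy=4)[:600])
```

```text
t 5.20 pos [0.5748 0.1022 0.1082] jawaz 80.14 tilt [-0.08 -0.03] F [ 0.6 -1.1 -3.6] T [-0.   -0.05  0.01] w 0.0329 q [-0.71  0.32  0.55  1.7  -0.18  1.18  1.29]
turn [-0.07  0.05  0.19] shift [-0.0025  0.001   0.0532]
```

View pics/wrist3.png

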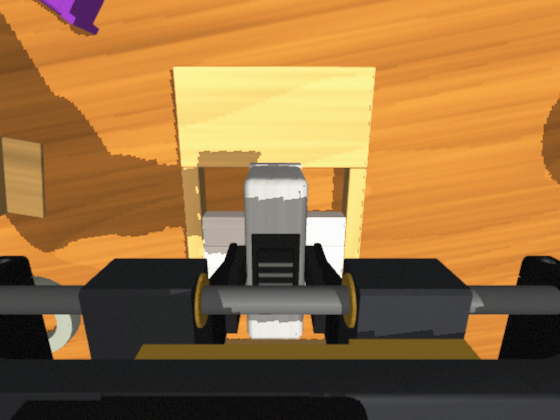

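View pics/scene3z.png

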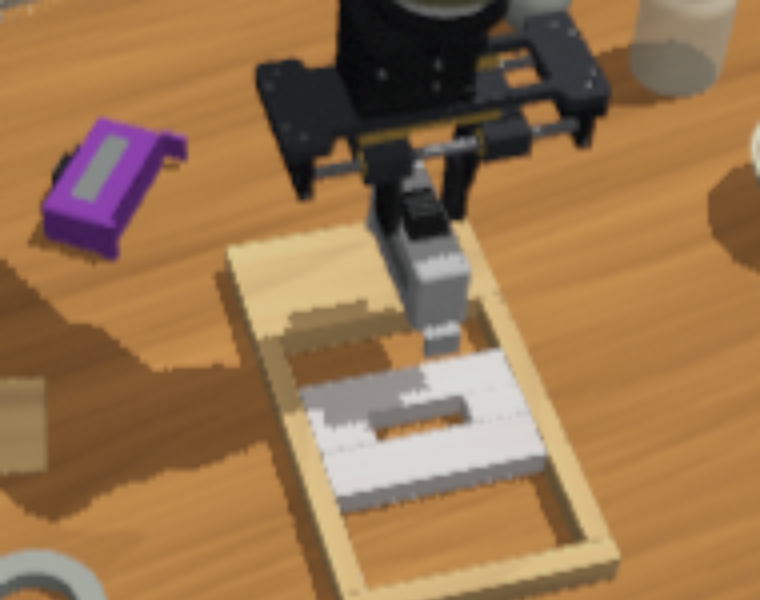

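The wrist view shows the stand's near edge at (174..375, 67), the deck's far edge at row 167, and the crossbar's near edge at about row 213. In the scene view the hook hangs before and above the slot.

Run:
```python
from h import *
f=np.load("wrist3.npz");p,d,K,E=f["p"],f["d"],f["K"],f["E"]
P=ray([(174,67.5),(375,68),(181,167),(368,167.5),(205,212),(343,212),(205,240),(205,246)],K,E,.024);print(P.round(4))
W=pts3(d,K,E)
for v in range(206,222,1):print(v,W[v,225].round(4),p[v,225], W[v,325].round(4),p[v,325])
f=np.load("scene3.npz");p,d,K,E=f["p"],f["d"],f["K"],f["E"]
off=lambda a,b:(210+a/4,130+b/4)
# slot near-wall top edge & far edge, hook bottom corners
print(ray([off(370,410),off(462,397),off(378,440),off(468,420)],K,E,.024).round(4))
print("hook bottom outer z.085", ray([off(424,355),off(460,348)],K,E,.0845).round(4))
W=pts3(d,K,E);u,v=map(int,off(442,345));print(W[v-1:v+2,u].round(4))
```

```text
[[0.4452 0.0396 0.024 ]
 [0.4742 0.2042 0.024 ]
 [0.5268 0.0241 0.024 ]
 [0.5563 0.1912 0.024 ]
 [0.5722 0.0355 0.024 ]
 [0.5945 0.1642 0.024 ]
 [0.5999 0.0288 0.024 ]
 [0.6061 0.0274 0.024 ]]
206 [ 0.5761  0.0501 -0.0011] [ 39  90 144] [ 5.933e-01  1.509e-01 -3.000e-04] [ 61 148 231]
207 [ 0.5771  0.0499 -0.001 ] [ 40  90 142] [ 0.5948  0.1509 -0.0015] [ 62 152 234]
208 [ 0.578   0.0497 -0.0007] [ 41  90 142] [5.952e-01 1.505e-01 5.000e-04] [ 63 158 238]
209 [ 5.79e-01  4.95e-02 -4.00e-04] [ 41  90 143] [ 0.5973  0.1507 -0.0026] [ 61 150 232]
210 [ 0.5805  0.0489 -0.0021] [ 47  94 141] [5.974e-01 1.503e-01 2.000e-04] [ 53 122 193]
211 [ 0.5813  0.049  -0.0009] [ 90 111 137] [ 0.5989  0.1503 -0.0012] [ 79 110 149]
212 [0.5803 0.0503 0.0062] [114 122 130] [0.5977 0.1494 0.0058] [111 124 138]
213 [0.5801 0.051  0.0107] [116 124 133] [0.5979 0.149  0.0082] [121 129 137]
214 [0.5805 0.0513 0.0127] [117 124 131] [0.5978 0.1485 0.0116] [122 128 137]
215 [0.5803 0.052  0.0171] [116 123 132] [0.5978 0.1481 0.0144] [123 130 138]
216 [0.5806 0.0523 0.0194] [124 132 140] [0.5971 0.1474 0.0194] [120 128 134]
217 [0.5811 0.0525 0.0213] [147 156 166] [0.5973 0.147  0.0217] [206 215 223]
218 [0.5817 0.0525 0.0225] [166 177 187] [0.598  0.1468 0.0228] [249 251 252]
219 [0.5823 0.0526 0.0237] [160 170 181] [0.5986 0.1466 0.0237] [252 252 252]
220 [0.5831 0.0526 0.0245] [159 170 180] [0.5999 0.1465 0.0229] [252 252 252]
221 [0.5847 0.0519 0.0224] [159 169 180] [0.6005 0.1463 0.0239] [252 252 252]
[[0.6158 0.0638 0.024 ]
 [0.6304 0.1222 0.024 ]
 [0.6394 0.0577 0.024 ]
 [0.6485 0.1167 0.024 ]]
hook bottom outer z.085 [[0.6329 0.0889 0.0845]
 [0.637  0.1116 0.0845]]
[[0.6362 0.097  0.0982]
 [0.6365 0.0971 0.0947]
 [0.6353 0.0982 0.0892]]
```

Call:
carry_out(increments="0 0 0.2 -0.003 0.002 0.02 0.02; 0 0 0.2 -0.003 0.002 0.035 0.02; 0 0 0.2 -0.003 0.002 0.05 0.02; 0 0 0.2 -0.003 0.002 0.053 0.02; 0 0 0.2 -0.003 0.002 0.053 0.02")

```text
time: 5.92
ee_pos: [0.5759, 0.103, 0.0544]
eef_rot: [0.765, 0.645, -0.001, -0.001]
ft_force: [-0.1, -0.5, -3.5]
width: 0.0329
```

Run:
```python
from h import *
from bench import r
to([.5758,.0996,.04],80)
for n in("scene",):
    m=r.camera_model(n);p,d=r.camera(n)
    np.savez(f"{n}4.npz",p=p,d=d,K=m["K"],E=m["extrinsics"])
cv2.imwrite("pics/scene4z.png",cv2.resize(p[180:280,250:370],None,fx=6,fy=6,interpolation=cv2.INTER_CUBIC)[:600])
```

```text
t 5.92 pos [0.5759 0.103  0.0544] jawaz 80.26 tilt [-0.14  0.03] F [-0.1  -0.46 -3.49] T [0.   0.07 0.02] w 0.0329 q [-0.69  0.38  0.54  1.74 -0.22  1.08  1.32]
turn [-0.14 -0.01  0.26] shift [-0.0034  0.0005  0.0144]
```

View pics/scene4z.png

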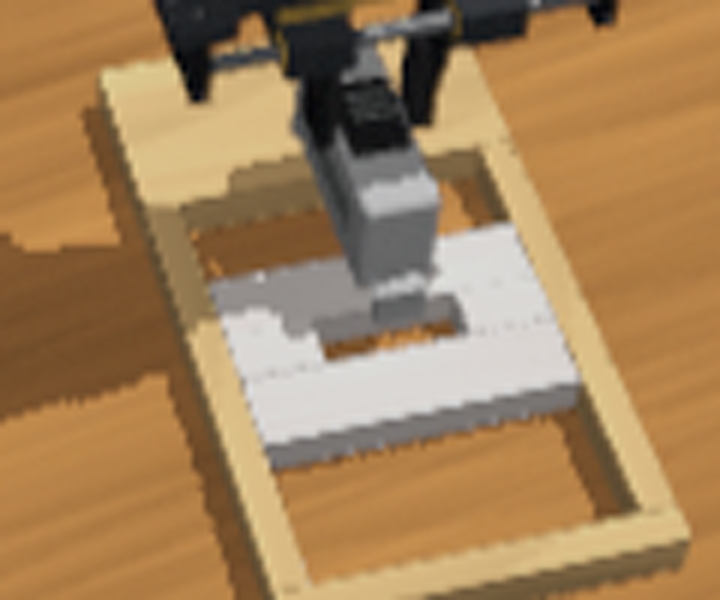

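Call:
carry_out(increments="0 0 0 -0.005 0 0.003 0.02; 0 0 0 -0.005 0 0.006 0.02; 0 0 0 -0.005 0 0.009 0.02; 0 0 0 -0.005 0 0.012 0.02; 0 0 0 -0.005 0 0.014 0.02")

```text
time: 6.6
ee_pos: [0.5752, 0.0982, 0.0405]
eef_rot: [0.765, 0.645, -0.001, -0.001]
ft_force: [0.2, -0.8, -3.4]
width: 0.033
```

Run:
```python
from h import *
from bench import r
to([.5758,.0996,.039],80)
for n in("scene",):
    m=r.camera_model(n);p,d=r.camera(n)
    np.savez(f"{n}4.npz",p=p,d=d,K=m["K"],E=m["extrinsics"])
cv2.imwrite("pics/scene5z.png",cv2.resize(p[180:280,250:370],None,fx=6,fy=6,interpolation=cv2.INTER_CUBIC)[:600])
```

```text
t 6.60 pos [0.5752 0.0982 0.0405] jawaz 80.27 tilt [-0.12  0.04] F [ 0.23 -0.84 -3.42] T [ 0.04  0.06 -0.02] w 0.0330 q [-0.68  0.4   0.53  1.76 -0.23  1.05  1.33]
turn [-0.12 -0.02  0.27] shift [0.0014 0.0003 0.0015]
```

View pics/scene5z.png

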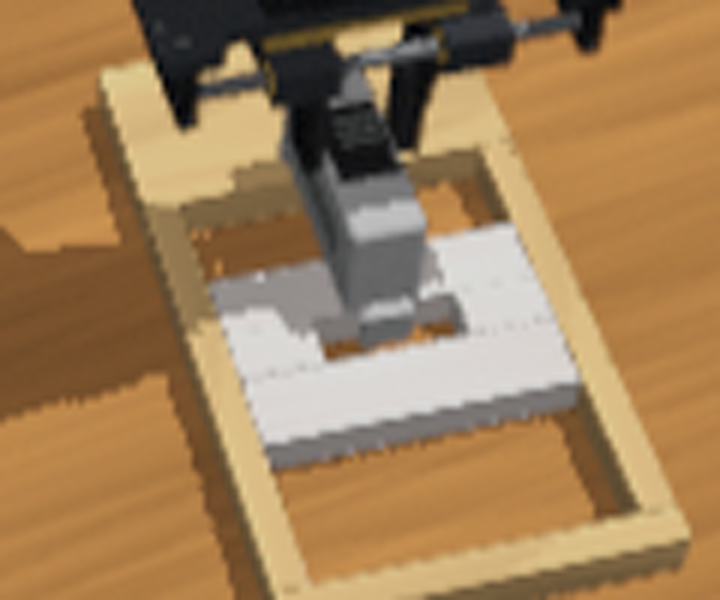

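Call:
carry_out(increments="0 0 0.2 0.001 0 0.0015 0.02; 0 0 0.2 0.001 -0.005 0.002 0.02; 0 0 0.2 0.001 -0.01 0.002 0.02; 0 0 0.2 0.001 -0.015 0.002 0.02; 0 0 0.2 0.001 -0.02 0.002 0.02")

```text
time: 7.28
ee_pos: [0.5564, 0.1025, 0.039]
eef_rot: [0.766, 0.643, 0.0, -0.0]
ft_force: [4.6, -1.3, -2.6]
width: 0.0325
```

Run:
```python
from h import *
from bench import r
s,R=st();print("tool-frame F",R.inv().apply(s["ft_force"]).round(2))
for n in("scene",):
    m=r.camera_model(n);p,d=r.camera(n)
    np.savez(f"{n}4.npz",p=p,d=d,K=m["K"],E=m["extrinsics"])
cv2.imwrite("pics/scene6z.png",cv2.resize(p[180:280,250:370],None,fx=6,fy=6,interpolation=cv2.INTER_CUBIC)[:600])
```

```text
t 7.28 pos [0.5564 0.1025 0.039 ] jawaz 80.06 tilt [0.01 0.05] F [ 4.57 -1.33 -2.6 ] T [-0.15 -1.13  0.09] w 0.0325 q [-0.71  0.36  0.54  1.81 -0.21  1.03  1.3 ]
tool-frame F [-0.52  4.73  2.6 ]
```

View pics/scene6z.png

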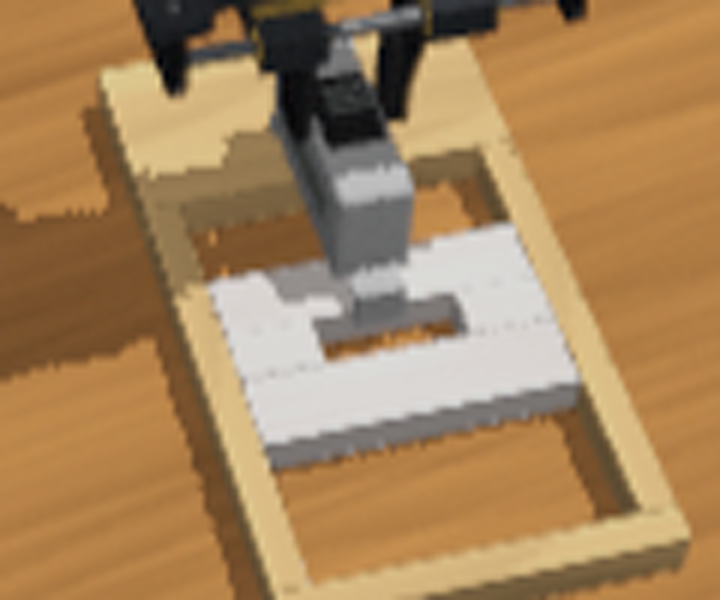

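Call:
carry_out(increments="0 0 0 0 -0.008 -0.001 0.02; 0 0 0 0 -0.016 -0.001 0.02; 0 0 0 0 -0.022 -0.001 0.02; 0 0 0 0 -0.028 -0.001 0.02; 0 0 0 0 -0.032 -0.001 0.02")

```text
time: 7.95
ee_pos: [0.5239, 0.1083, 0.0399]
eef_rot: [0.766, 0.643, 0.0, -0.001]
ft_force: [5.7, -0.5, -5.7]
width: 0.0326
```

Run:
```python
from h import *
s,R=st();print("tool-frame F",R.inv().apply(s["ft_force"]).round(2))
to([.499,.1145,.0395],80)
```

```text
t 7.95 pos [0.5239 0.1083 0.0399] jawaz 80.07 tilt [-0.03  0.06] F [ 5.7  -0.51 -5.68] T [-0.24 -1.17  0.04] w 0.0326 q [-0.76  0.29  0.54  1.89 -0.17  1.01  1.26]
tool-frame F [0.48 5.71 5.67]
t 7.95 pos [0.5239 0.1083 0.0399] jawaz 80.07 tilt [-0.03  0.06] F [ 5.7  -0.51 -5.68] T [-0.24 -1.17  0.04] w 0.0326 q [-0.76  0.29  0.54  1.89 -0.17  1.01  1.26]
turn [-0.04 -0.05  0.07] shift [ 0.0019 -0.0256  0.0005]
```

Call:
carry_out(increments="0 0 0 0.001 -0.006 0 0.02; 0 0 0 0.001 -0.012 0 0.02; 0 0 0 0.001 -0.018 0 0.02; 0 0 0 0.001 -0.023 0 0.02; 0 0 0 0.001 -0.027 0 0.02")

```text
time: 8.57
ee_pos: [0.4974, 0.1137, 0.04]
eef_rot: [0.766, 0.643, 0.0, -0.0]
ft_force: [4.8, -1.5, -4.4]
width: 0.0323
```

Run:
```python
from h import *
from bench import r
s,R=st();print("tool-frame F",R.inv().apply(s["ft_force"]).round(2))
for n in("wrist","scene"):
    m=r.camera_model(n);p,d=r.camera(n);cv2.imwrite(f"pics/{n}7.png",p)
    np.savez(f"{n}7.npz",p=p,d=d,K=m["K"],E=m["extrinsics"])
cv2.imwrite("pics/scene7z.png",cv2.resize(p[160:280,240:370],None,fx=5,fy=5,interpolation=cv2.INTER_CUBIC)[:600])
```

```text
t 8.57 pos [0.4974 0.1137 0.04  ] jawaz 80.06 tilt [-0.02  0.04] F [ 4.84 -1.5  -4.44] T [-0.4  -1.31 -0.06] w 0.0323 q [-0.79  0.23  0.54  1.95 -0.14  1.    1.21]
tool-frame F [-0.65  5.03  4.44]
```

View pics/wrist7.png

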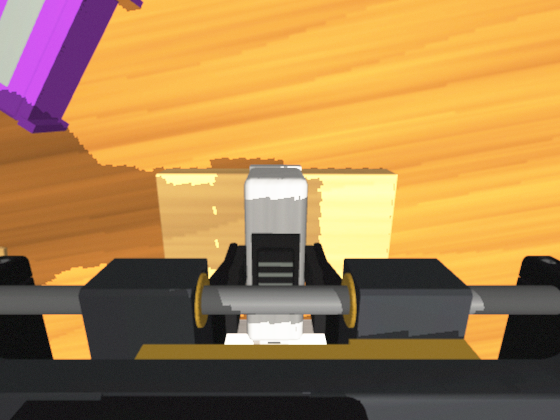

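View pics/scene7z.png

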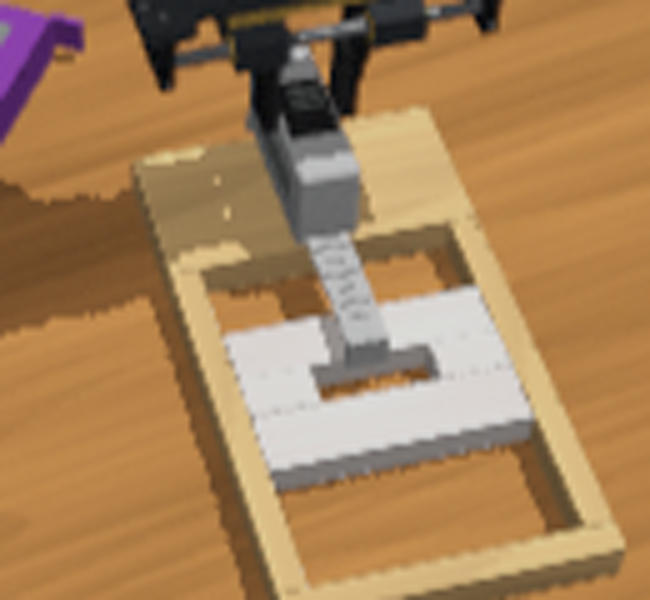

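Run:
```python
from h import *
f=np.load("wrist7.npz");p,d,K,E=f["p"],f["d"],f["K"],f["E"]
tcp=np.array([.4974,.1137,0]);a=np.radians(-10);ax=np.array([np.cos(a),np.sin(a),0]);ay=np.array([-ax[1],ax[0],0])
P=ray([(156,174),(200,173.5),(350,174),(396,174)],K,E,.024);print(((P-tcp)@ax).round(4),((P-tcp)@ay).round(4))
P=ray([(276,166),(276,170),(276,180),(276,338)],K,E,.0817);print(((P-tcp)@ax).round(4))
print(p[160:186,276].sum(1), p[168:180,200].sum(1),p[168:180,360].sum(1))
W=pts3(d,K,E);print(W[160:186:2,276].round(4))
```

```text
[-0.04   -0.0403 -0.0401 -0.0401] [-0.0825 -0.0519  0.0522  0.0841]
[-0.0547 -0.0527 -0.0475  0.0488]
[469 341 330 323 365 384 448 466 383 389 382 383 380 387 391 397 391 431
 539 651 698 712 725 736 747 754] [488 391 386 373 374 535 652 685 698 699 695 693] [451 368 363 354 352 422 599 671 690 692 690 684]
[[ 4.519e-01  1.226e-01 -1.000e-04]
 [ 4.537e-01  1.223e-01 -2.100e-03]
 [ 4.550e-01  1.221e-01 -9.000e-04]
 [ 4.512e-01  1.226e-01  3.290e-02]
 [ 4.510e-01  1.226e-01  4.270e-02]
 [ 4.510e-01  1.226e-01  5.000e-02]
 [ 4.508e-01  1.226e-01  5.780e-02]
 [ 4.505e-01  1.227e-01  6.600e-02]
 [ 4.503e-01  1.227e-01  7.290e-02]
 [ 4.505e-01  1.226e-01  7.740e-02]
 [ 4.511e-01  1.225e-01  7.950e-02]
 [ 4.520e-01  1.223e-01  8.020e-02]
 [ 4.530e-01  1.222e-01  8.050e-02]]
```

Call:
carry_out(increments="0 0 0 0 -0.004 0 0.02; 0 0 0 0 -0.005 0.002 0.02; 0 0 0 0 -0.005 0.004 0.02; 0 0 0 0 -0.005 0.006 0.02; 0 0 0 0 -0.005 0.0075 0.02")

```text
time: 9.3
ee_pos: [0.4937, 0.1146, 0.0334]
eef_rot: [0.766, 0.643, 0.001, 0.0]
ft_force: [5.2, -3.7, 7.9]
width: 0.0326
```

Run:
```python
from h import *
s,R=st();print("tool-frame F",R.inv().apply(s["ft_force"]).round(2))
```

```text
t 9.30 pos [0.4937 0.1146 0.0334] jawaz 80.05 tilt [0.1  0.08] F [ 5.18 -3.72  7.88] T [-0.79 -1.37  0.04] w 0.0326 q [-0.8   0.23  0.53  1.97 -0.14  0.98  1.2 ]
tool-frame F [-2.75  5.76 -7.87]
```

Run:
```python
from h import *
from bench import r
m=r.camera_model("wrist");p,d=r.camera("wrist");cv2.imwrite("pics/w8.png",p)
K,E=m["K"],m["extrinsics"];W=pts3(d,K,E)
for v in(190,200,210,220,228):print(v,np.median(W[v-2:v+3,268:285].reshape(-1,3),0).round(4))
for v in(165,170,175,177,179,181):print(v,np.median(W[v,268:285].reshape(-1,3),0).round(4))
print("deck",np.median(W[190:230,170:200].reshape(-1,3),0), np.median(W[190:230,340:370].reshape(-1,3),0))
tcp=np.array([.4937,.1146,0]);a=np.radians(-10);ax=np.array([np.cos(a),np.sin(a),0])
print(p[160:180,200].sum(1))
print([(v,((ray([(200,v)],K,E,.024)-tcp)@ax).round(4)) for v in(160,165,170,175)])
```

```text
190 [0.4525 0.1225 0.0729]
200 [0.4579 0.1216 0.0729]
210 [0.4632 0.1206 0.0734]
220 [0.4685 0.1196 0.0738]
228 [0.4731 0.1189 0.074 ]
165 [ 0.4512  0.123  -0.0008]
170 [0.4484 0.1234 0.037 ]
175 [0.447  0.1234 0.0605]
177 [0.4468 0.1235 0.0686]
179 [0.4473 0.1234 0.0702]
181 [0.4481 0.1232 0.0716]
deck [0.46698326 0.05525653 0.02321834] [0.48745737 0.17213607 0.02315301]
[521 524 532 541 537 536 533 532 539 538 542 539 534 530 496 424 395 390
 380 376]
[(160, array([-0.0506])), (165, array([-0.0473])), (170, array([-0.0439])), (175, array([-0.0405]))]
```

View pics/w8.png

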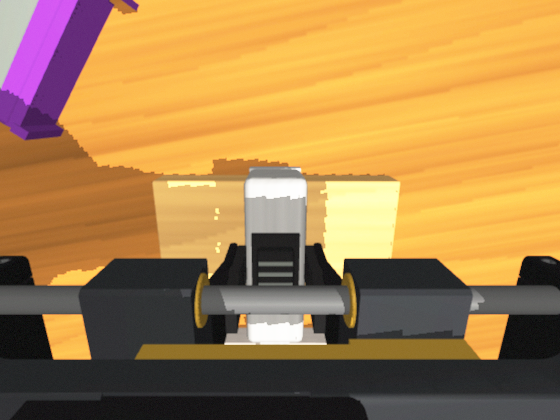

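Call:
carry_out(increments="0 0 0 0 0.002 0 0.02; 0 0 0 0 0.004 0 0.02; 0 0 0 0 0.004 0 0.02; 0 0 0 0 0.004 0 0.05; 0 0 0 0 0.004 0 0.06", squeeze=20)

```text
time: 9.98
ee_pos: [0.4974, 0.1141, 0.0332]
eef_rot: [0.766, 0.643, 0.001, -0.0]
ft_force: [0.1, -0.7, -0.2]
width: 0.0462
```

Call:
carry_out(increments="0 0 0 0 0 0 0.07; 0 0 0 0 0 0 0.07; 0 0 0 0 0 0 0.07; 0 0 0 0 0 0 0.07; 0 0 0 0 0 0 0.07")

```text
time: 10.6
ee_pos: [0.4974, 0.1141, 0.0333]
eef_rot: [0.766, 0.643, 0.001, -0.0]
ft_force: [0.1, 0.3, 1.0]
width: 0.0698
```

Run:
```python
from h import *
from bench import r
s,R=st()
m=r.camera_model("wrist");p,d=r.camera("wrist");cv2.imwrite("pics/w9.png",p)
np.savez("w9.npz",p=p,d=d,K=m["K"],E=m["extrinsics"])
K,E=m["K"],m["extrinsics"];W=pts3(d,K,E)
for v in(170,175,177,179,181,183,185,190,200,210,220,228,334):print(v,np.median(W[v-1:v+2,268:285].reshape(-1,3),0).round(4))
```

```text
t 10.60 pos [0.4974 0.1141 0.0333] jawaz 80.07 tilt [0.09 0.08] F [0.09 0.29 0.98] T [0.01 0.01 0.03] w 0.0698 q [-0.79  0.24  0.53  1.96 -0.15  0.98  1.21]
170 [0.4514 0.1229 0.0408]
175 [0.4505 0.123  0.0621]
177 [0.4504 0.123  0.0687]
179 [0.4509 0.1229 0.071 ]
181 [0.4518 0.1227 0.072 ]
183 [0.4526 0.1226 0.0725]
185 [0.4537 0.1224 0.0727]
190 [0.4563 0.122  0.0731]
200 [0.4615 0.1211 0.0736]
210 [0.4669 0.1201 0.0735]
220 [0.4723 0.1191 0.0739]
228 [0.4768 0.1183 0.0739]
334 [0.5414 0.1071 0.0769]
```

View pics/w9.png

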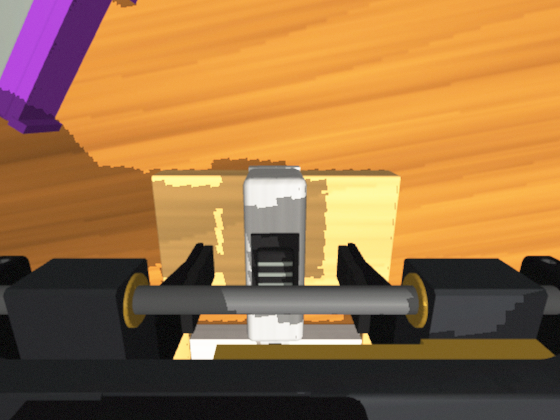

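Run:
```python
from h import *
f=np.load("w9.npz");p,d,K,E=f["p"],f["d"],f["K"],f["E"]
W=pts3(d,K,E);a=np.radians(-10);ax=np.array([np.cos(a),np.sin(a),0]);tcp=np.array([.4974,.1141,0])
def slope(m):
    Q=W[m];x=(Q-tcp)@ax;x=x
    for _ in range(3):
        c=np.polyfit(x,Q[:,2],1);k=abs(np.polyval(c,x)-Q[:,2])<.003;x,Q=x[k],Q[k]
    return c.round(4),len(x),x.min().round(3),x.max().round(3)
M=np.zeros(d.shape,bool);M[182:245,160:185]=1;M[182:245,365:385]=1;print("deck",slope(M))
M[:]=0;M[186:230,258:292]=1;print("case rear",slope(M))
M[:]=0;M[186:230,258:292]=1;M[318:336,258:292]=1;print("case all",slope(M))
print([ (v,np.median(W[v,262:290,2]).round(4)) for v in range(312,342,3)])
P=ray([(160,v) for v in (172,174,176)]+[(390,v) for v in (172,174,176)],K,E,.024);print(((P-tcp)@ax).round(4)); print(p[168:180,160].sum(1),p[168:180,390].sum(1))
from bench import r
p,d=r.camera("scene");np.savez("scene9.npz",p=p,d=d)
cv2.imwrite("pics/scene9z.png",cv2.resize(p[160:280,240:370],None,fx=5,fy=5,interpolation=cv2.INTER_CUBIC)[:600])
```

```text
deck (array([-0.0389,  0.0227]), 1219, np.float64(-0.026), np.float64(0.005))
case rear (array([-0.0309,  0.0726]), 603, np.float64(-0.039), np.float64(-0.025))
case all (array([0.0392, 0.0749]), 1915, np.float64(-0.044), np.float64(0.046))
[(312, np.float64(0.1585)), (315, np.float64(0.0761)), (318, np.float64(0.0761)), (321, np.float64(0.0763)), (324, np.float64(0.0764)), (327, np.float64(0.0765)), (330, np.float64(0.0768)), (333, np.float64(0.0768)), (336, np.float64(0.0768)), (339, np.float64(0.0766))]
[-0.0425 -0.0412 -0.0398 -0.0427 -0.0413 -0.0399]
[451 410 378 327 333 327 330 516 632 659 671 672] [427 413 405 365 314 311 315 401 564 638 658 661]
```

View pics/scene9z.png

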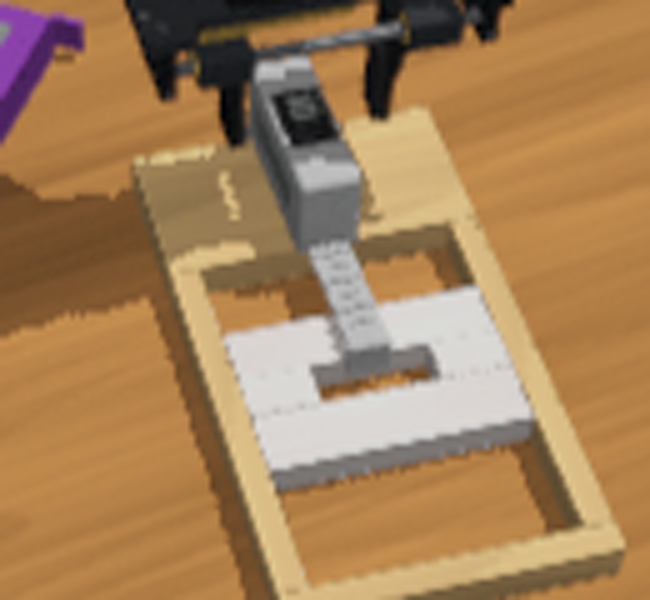

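Call:
carry_out(increments="0 0 0 0 0 -0.02 0.08; 0 0 0 0 0 -0.05 0.08; 0 0 0 0 0 -0.09 0.06; 0 0 0 0 0 -0.1 0.03; 0 0 0 0 0 -0.1 0.0")

```text
time: 11.32
ee_pos: [0.4974, 0.1141, 0.1334]
eef_rot: [0.766, 0.643, 0.001, -0.0]
ft_force: [-0.1, 0.4, -0.5]
width: 0.0577
```

Call:
carry_out(increments="0 0 0 0 0.01 0 0; 0 0 0 0 0.025 0 0; 0 0 0 0 0.038 0 0; 0 0 0 0 0.038 0.01 0; 0 0 0 0 0.038 0.02 0")

```text
time: 11.95
ee_pos: [0.5345, 0.1074, 0.1122]
eef_rot: [0.766, 0.643, 0.001, -0.0]
ft_force: [-1.0, 0.4, -0.3]
width: 0.0076
```

Run:
```python
from h import *
from bench import r
s,R=st()
m=r.camera_model("wrist");p,d=r.camera("wrist");cv2.imwrite("pics/w10.png",p)
np.savez("w10.npz",p=p,d=d,K=m["K"],E=m["extrinsics"])
p,d=r.camera("top");cv2.imwrite("pics/top10.png",cv2.resize(p[130:260,200:320],None,fx=4,fy=4)); m=r.camera_model("top");np.savez("top10.npz",p=p,d=d,K=m["K"],E=m["extrinsics"])
```

```text
t 11.95 pos [0.5345 0.1074 0.1122] jawaz 80.07 tilt [0.07 0.09] F [-0.99  0.37 -0.27] T [ 0.04  0.01 -0.02] w 0.0076 q [-0.78  0.22  0.57  1.8  -0.13  1.16  1.23]
```

View pics/w10.png

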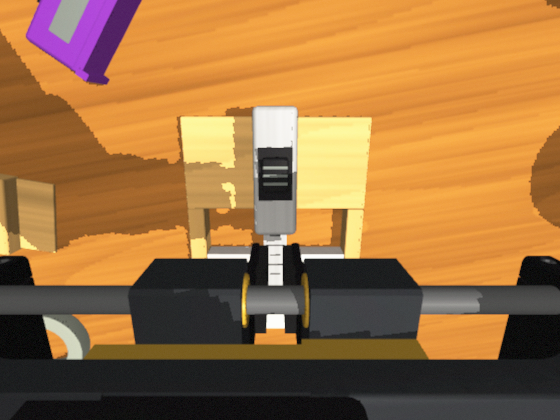

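View pics/top10.png

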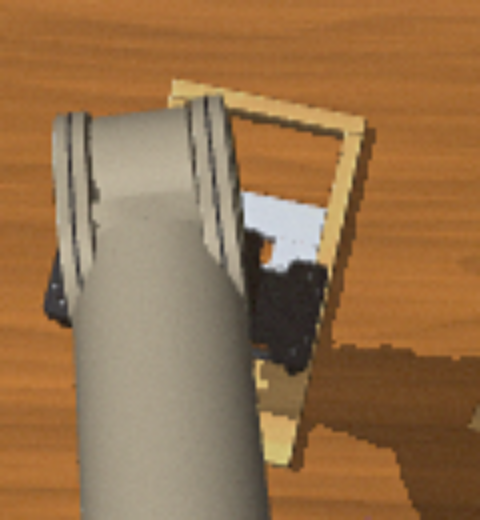

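The case lies on the deck at (275,170), its rear at row 107 overhanging the near edge at row 117, with the blade running forward. Checking its tilt and offset from this clearer view.

Run:
```python
from h import *
f=np.load("w10.npz");p,d,K,E=f["p"],f["d"],f["K"],f["E"]
W=pts3(d,K,E);a=np.radians(-10);ax=np.array([np.cos(a),np.sin(a),0]);ay=np.array([-ax[1],ax[0],0]);tcp=np.array([.5345,.1074,0])
for t,r0,r1,c0,c1 in(("deckL",125,200,195,225),("deckR",125,200,320,355),("case",112,145,262,288),("case2",204,228,262,288),("pad",152,192,266,286),("blade",240,246,270,280)):
    Q=W[r0:r1,c0:c1].reshape(-1,3);z=Q[:,2];k=abs(z-np.median(z))<.004;Q=Q[k];x=(Q-tcp)@ax
    print(t,"med",np.median(Q,0).round(4),"x",x.min().round(4),x.max().round(4),"slope",np.polyfit(x,Q[:,2],1)[0].round(3),"y",np.median((Q-tcp)@ay).round(4))
for u in(200,345):print("edge",[(v,p[v,u].sum(),((ray([(u,v)],K,E,.024)-tcp)@ax).round(4)[0]) for v in range(112,122)])
print("rear",[(v,p[v,275].sum(),((ray([(275,v)],K,E,.074)-tcp)@ax).round(4)[0],W[v,275,2].round(4)) for v in range(103,114)])
print("front",[(v,p[v,275].sum(),((ray([(275,v)],K,E,.074)-tcp)@ax).round(4)[0],W[v,275,2].round(4)) for v in range(226,240)])
```

```text
deckL med [0.4872 0.055  0.0232] x -0.0704 -0.002 slope -0.001 y -0.0599
deckR med [0.5073 0.1703 0.0232] x -0.0705 -0.002 slope 0.001 y 0.0572
case med [0.4656 0.1194 0.0735] x -0.0812 -0.0583 slope 0.038 y -0.0005
case2 med [0.5314 0.1078 0.0762] x -0.013 0.0067 slope 0.035 y -0.0005
pad med [0.4979 0.1144 0.0837] x -0.0491 -0.0246 slope 0.06 y 0.0002
blade med [0.5726 0.1006 0.0316] x 0.0357 0.0414 slope 0.045 y -0.0001
edge [(112, np.uint64(467), np.float64(-0.0814)), (113, np.uint64(473), np.float64(-0.0805)), (114, np.uint64(476), np.float64(-0.0797)), (115, np.uint64(459), np.float64(-0.0789)), (116, np.uint64(533), np.float64(-0.078)), (117, np.uint64(632), np.float64(-0.0772)), (118, np.uint64(655), np.float64(-0.0763)), (119, np.uint64(662), np.float64(-0.0755)), (120, np.uint64(660), np.float64(-0.0746)), (121, np.uint64(657), np.float64(-0.0738))]
edge [(112, np.uint64(437), np.float64(-0.0815)), (113, np.uint64(431), np.float64(-0.0807)), (114, np.uint64(430), np.float64(-0.0798)), (115, np.uint64(431), np.float64(-0.079)), (116, np.uint64(438), np.float64(-0.0781)), (11
[... 1112 characters left out ...]
(0.0767)), (229, np.uint64(443), np.float64(0.009), np.float64(0.0766)), (230, np.uint64(447), np.float64(0.0098), np.float64(0.0761)), (231, np.uint64(433), np.float64(0.0107), np.float64(0.0756)), (232, np.uint64(419), np.float64(0.0116), np.float64(0.0761)), (233, np.uint64(372), np.float64(0.0124), np.float64(0.0774)), (234, np.uint64(300), np.float64(0.0133), np.float64(0.0755)), (235, np.uint64(228), np.float64(0.0142), np.float64(0.031)), (236, np.uint64(348), np.float64(0.015), np.float64(0.0305)), (237, np.uint64(435), np.float64(0.0159), np.float64(0.0303)), (238, np.uint64(439), np.float64(0.0168), np.float64(0.0307)), (239, np.uint64(439), np.float64(0.0177), np.float64(0.0313))]
```

Call:
carry_out(increments="0 0 0 0 0 0.015 0; 0 0 0 0 0 0.028 0; 0 0 0 0 0 0.033 0; 0 0 0 0 0 0.035 0; 0 0 0 0 0 0.036 0")

```text
time: 12.68
ee_pos: [0.5339, 0.1075, 0.076]
eef_rot: [0.766, 0.643, 0.0, -0.0]
ft_force: [0.2, -0.5, -0.1]
width: 0.0005
```

Call:
carry_out(increments="0 0 0 0 0 0.001 0; 0 0 0 0 0 0.002 0; 0 0 0 0 0 0.003 0; 0 0 0 0 0 0.004 0; 0 0 0 0 0 0.004 0")

```text
time: 13.3
ee_pos: [0.5338, 0.1075, 0.0719]
eef_rot: [0.766, 0.643, 0.0, -0.0]
ft_force: [0.2, 1.0, -0.1]
width: 0.0006
```

Run:
```python
from h import *
from bench import r
s,R=st()
m=r.camera_model("wrist");p,d=r.camera("wrist");cv2.imwrite("pics/w11.png",p)
np.savez("w11.npz",p=p,d=d,K=m["K"],E=m["extrinsics"])
p,d=r.camera("scene");cv2.imwrite("pics/scene11z.png",cv2.resize(p[160:280,240:370],None,fx=5,fy=5,interpolation=cv2.INTER_CUBIC))
```

```text
t 13.30 pos [0.5338 0.1075 0.0719] jawaz 80.09 tilt [-0.    0.07] F [ 0.21  0.96 -0.12] T [-0.04  0.01 -0.02] w 0.0006 q [-0.76  0.27  0.56  1.84 -0.16  1.08  1.25]
```

View pics/w11.png

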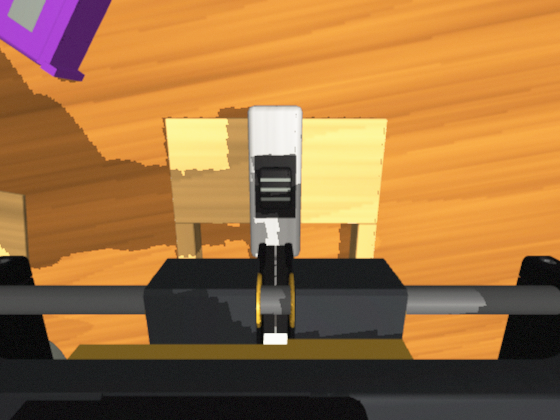

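View pics/scene11z.png

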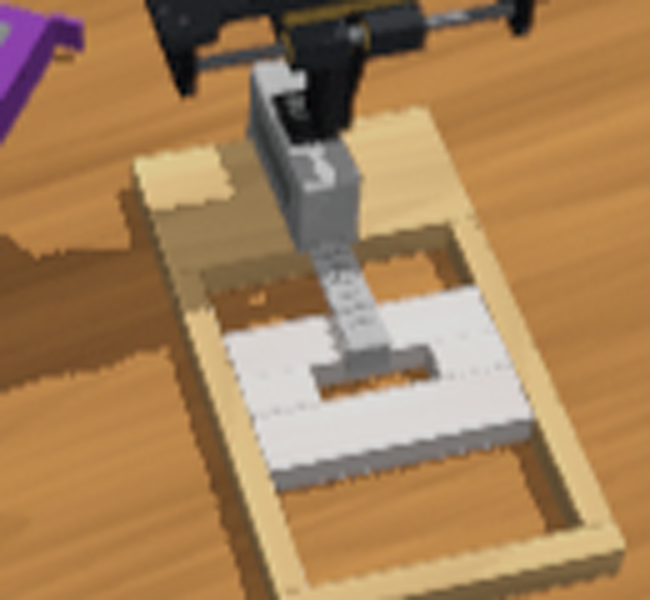

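Run:
```python
from h import *
f=np.load("w11.npz");p,d,K,E=f["p"],f["d"],f["K"],f["E"]
W=pts3(d,K,E);a=np.radians(-10);ax=np.array([np.cos(a),np.sin(a),0]);ay=np.array([-ax[1],ax[0],0]);tcp=np.array([.5338,.1075,0])
for v in list(range(104,160,6))+list(range(218,262,3)):
    q=W[v,255:259].reshape(-1,3);q2=W[v,272:280];print(v,np.median(q[:,2]).round(4),((np.median(q,0)-tcp)@ax).round(4),"| mid",np.median(q2[:,2]).round(4),((np.median(q2,0)-tcp)@ax).round(4))
cv2.imwrite("pics/w11z.png",cv2.resize(p[200:350,220:340],None,fx=4,fy=4))
```

```text
104 -0.001 -0.0878 | mid -0.0006 -0.0878
110 0.0723 -0.0822 | mid 0.0727 -0.0822
116 0.0733 -0.0787 | mid 0.0735 -0.0787
122 0.0736 -0.0752 | mid 0.0737 -0.0752
128 0.0736 -0.0717 | mid 0.0732 -0.0717
134 0.0738 -0.0681 | mid 0.0736 -0.0681
140 0.074 -0.0645 | mid 0.0738 -0.0645
146 0.0748 -0.0609 | mid 0.0738 -0.0609
152 0.0739 -0.0571 | mid 0.0744 -0.0573
158 0.0771 -0.0539 | mid 0.0769 -0.0539
218 0.078 -0.0152 | mid 0.0777 -0.0151
221 0.0755 -0.0122 | mid 0.0759 -0.0122
224 0.0757 -0.0102 | mid 0.0757 -0.0101
227 0.0758 -0.0082 | mid 0.0759 -0.0084
230 0.0761 -0.0062 | mid 0.0761 -0.0063
233 0.0761 -0.004 | mid 0.0762 -0.004
236 0.0766 -0.0021 | mid 0.0762 -0.002
239 0.0765 0.0001 | mid 0.0765 0.0
242 0.0764 0.0022 | mid 0.0759 0.0025
245 0.0762 0.0045 | mid 0.0767 0.0043
248 0.0763 0.0067 | mid 0.1135 -0.0098
251 0.077 0.0085 | mid 0.1171 -0.0095
254 0.0767 0.0108 | mid 0.1214 -0.0097
257 0.076 0.0135 | mid 0.1248 -0.0098
260 0.1861 -0.0379 | mid 0.1282 -0.0097
```

View pics/w11z.png

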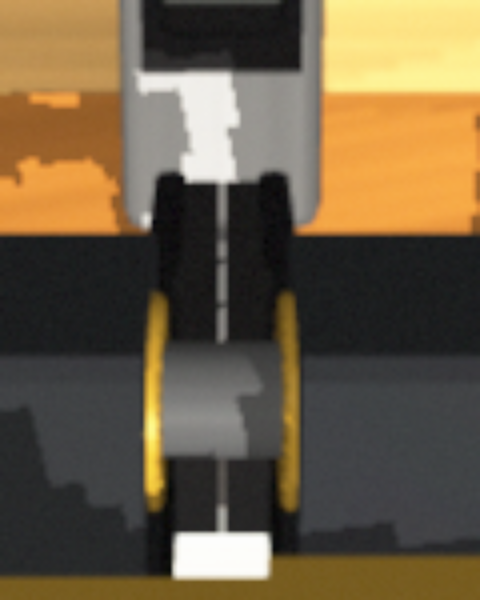

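Run:
```python
from h import *
from bench import r
m=r.camera_model("scene");K=m["K"];E=np.linalg.inv(m["extrinsics"])
for z in(.0719,.08,.09,.1,.11):
    c=E[:3,:3]@np.array([.5338,.1075,z])+E[:3,3];u=K@c/c[2];print(z,u[:2].round(1),((u[:2]-[240,160])*5).round(0))
p,d=r.camera("scene");W=pts3(d,K,m["extrinsics"])
for v in range(172,196,2):print(v,W[v,304].round(3),p[v,304],W[v,309].round(3),p[v,309])
m=r.camera_model("wrist");p,d=r.camera("wrist");c=np.linalg.inv(m["extrinsics"])@np.array([.5338,.1075,.0719,1]);u=m["K"]@c[:3]/c[2];print(u)
```

```text
0.0719 [304.3 193. ] [322. 165.]
0.08 [304.5 190.8] [322. 154.]
0.09 [304.7 188.1] [323. 141.]
0.1 [304.9 185.4] [324. 127.]
0.11 [305.1 182.7] [325. 113.]
172 [0.57  0.082 0.19 ] [29 27 24] [0.573 0.094 0.188] [25 25 22]
174 [0.543 0.098 0.153] [18 17 16] [0.547 0.109 0.152] [20 20 18]
176 [0.546 0.096 0.149] [17 16 14] [0.545 0.111 0.142] [20 16 16]
178 [0.547 0.096 0.143] [14 13 12] [0.546 0.11  0.137] [20 21 21]
180 [0.544 0.098 0.133] [17 14 14] [0.546 0.111 0.13 ] [18 19 22]
182 [0.546 0.098 0.128] [14 15 15] [0.547 0.111 0.124] [19 24 28]
184 [0.547 0.097 0.122] [18 17 16] [0.547 0.111 0.116] [27 36 42]
186 [0.548 0.097 0.115] [18 18 16] [0.548 0.111 0.11 ] [ 97 143 172]
188 [0.523 0.112 0.078] [80 80 80] [0.481 0.151 0.021] [132 184 207]
190 [0.53  0.108 0.079] [165 164 164] [0.533 0.121 0.076] [117 125 135]
192 [0.535 0.105 0.078] [185 184 184] [0.537 0.119 0.073] [119 119 119]
194 [0.542 0.102 0.078] [189 188 189] [0.546 0.115 0.076] [121 120 121]
[274.65521988 236.18583204   1.        ]
```

The force stayed at zero because the closed fingers end well above the reported TCP: both views put their ends at about z 0.11. I'll keep lowering and go by the force.

Call:
carry_out(increments="0 0 0 0 0 0.01 0; 0 0 0 0 0 0.018 0; 0 0 0 0 0 0.022 0; 0 0 0 0 0 0.025 0; 0 0 0 0 0 0.027 0")

```text
time: 14.12
ee_pos: [0.5339, 0.1076, 0.0448]
eef_rot: [0.766, 0.643, 0.0, -0.0]
ft_force: [-0.2, 0.2, 0.1]
width: 0.0004
```

Run:
```python
from h import *
from bench import r
s,R=st()
p,d=r.camera("scene");cv2.imwrite("pics/scene12z.png",cv2.resize(p[160:280,240:370],None,fx=5,fy=5,interpolation=cv2.INTER_CUBIC))
```

```text
t 14.12 pos [0.5339 0.1076 0.0448] jawaz 80.09 tilt [0.   0.07] F [-0.21  0.22  0.05] T [ 0.05 -0.   -0.02] w 0.0004 q [-0.75  0.3   0.55  1.86 -0.19  1.03  1.27]
```

View pics/scene12z.png

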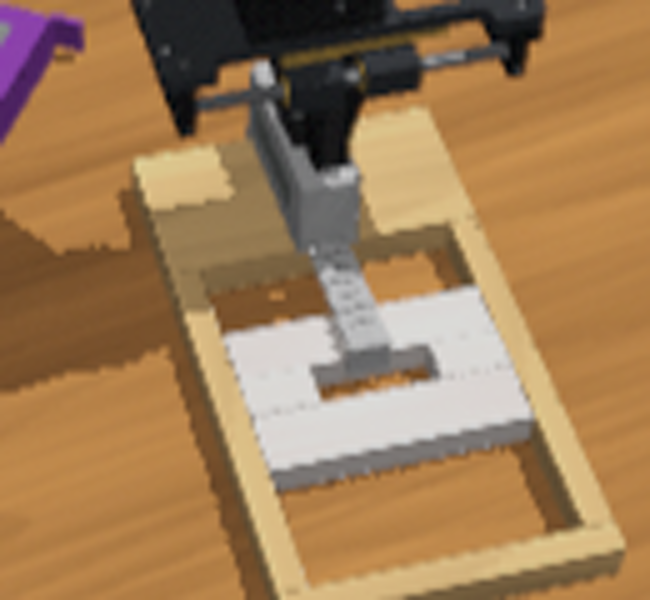

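Call:
carry_out(increments="0 0 0 0 0 0.001 0; 0 0 0 0 0 0.002 0; 0 0 0 0 0 0.003 0; 0 0 0 0 0 0.004 0; 0 0 0 0 0 0.005 0")

```text
time: 14.8
ee_pos: [0.5338, 0.1076, 0.0396]
eef_rot: [0.766, 0.643, 0.0, -0.0]
ft_force: [0.1, -0.3, 0.4]
width: 0.0002
```

Call:
carry_out(increments="0 0 0 0 0 0.001 0; 0 0 0 0 0 0.002 0; 0 0 0 0 0 0.002 0; 0 0 0 0 0 0.003 0; 0 0 0 0 0 0.003 0")

```text
time: 15.42
ee_pos: [0.534, 0.1076, 0.0367]
eef_rot: [0.766, 0.643, 0.001, -0.0]
ft_force: [1.8, -0.4, 3.4]
width: 0.0003
```

Contact, at 3.4 N. I'll go a little further.

Call:
carry_out(increments="0 0 0 0 0 0.001 0; 0 0 0 0 0 0.001 0; 0 0 0 0 0 0.002 0; 0 0 0 0 0 0.002 0; 0 0 0 0 0 0.002 0")

```text
time: 16.05
ee_pos: [0.534, 0.1077, 0.0354]
eef_rot: [0.766, 0.643, 0.001, -0.001]
ft_force: [-2.5, -1.3, 11.8]
width: 0.0005
```

Call:
carry_out(increments="0 0 0 0 0 0.0015 0; 0 0 0 0 0 0.0025 0; 0 0 0 0 0 0.003 0; 0 0 0 0 0 0.003 0; 0 0 0 0 0 0.003 0")

```text
time: 16.68
ee_pos: [0.5345, 0.1079, 0.0352]
eef_rot: [0.766, 0.643, 0.001, -0.001]
ft_force: [-11.7, -3.1, 36.2]
width: 0.0004
```

Run:
```python
from h import *
from bench import r
s,R=st()
m=r.camera_model("wrist");p,d=r.camera("wrist");cv2.imwrite("pics/w13.png",p)
W=pts3(d,m["K"],m["extrinsics"]);a=np.radians(-10);ax=np.array([np.cos(a),np.sin(a),0])
for v in list(range(130,300,6)):
    q=W[v,250:254];print(v,np.median(q[:,2]).round(4),((np.median(q,0)-s["ee_pos"])@ax).round(4),end=" | ")
```

```text
t 16.68 pos [0.5345 0.1079 0.0352] jawaz 80.07 tilt [0.03 0.21] F [-11.7   -3.14  36.21] T [-0.74  2.77  0.05] w 0.0004 q [-0.75  0.32  0.55  1.87 -0.2   1.01  1.28]
130 0.0742 -0.0722 | 136 0.0738 -0.0693 | 142 0.0738 -0.0664 | 148 0.0738 -0.0633 | 154 0.0742 -0.0603 | 160 0.0733 -0.0572 | 166 0.0742 -0.0543 | 172 0.0759 -0.0514 | 178 0.0762 -0.0484 | 184 0.0757 -0.0451 | 190 0.0763 -0.042 | 196 0.076 -0.0388 | 202 0.0766 -0.0357 | 208 0.0767 -0.0325 | 214 0.076 -0.0289 | 220 0.077 -0.026 | 226 0.0758 -0.0221 | 232 0.0763 -0.0188 | 238 0.0763 -0.0153 | 244 0.0731 -0.0104 | 250 0.0727 -0.0067 | 256 0.0734 -0.0033 | 262 0.1506 -0.0378 | 268 0.1549 -0.0381 | 274 0.1577 -0.0377 | 280 0.1615 -0.038 | 286 0.1644 -0.0379 | 292 0.167 -0.0377 | 298 0.1667 -0.0359 |
```

View pics/w13.png

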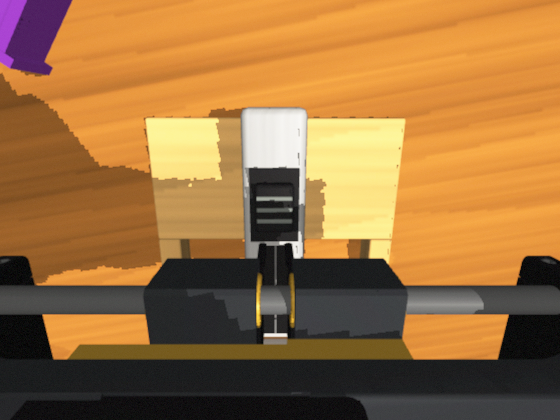

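Call:
carry_out(increments="0 0 0 0 0 -0.004 0; 0 0 0 0 0 -0.01 0; 0 0 0 0 0 -0.02 0; 0 0 0 0 -0.012 -0.026 0; 0 0 0 0 -0.025 -0.026 0")

```text
time: 17.35
ee_pos: [0.509, 0.1123, 0.0615]
eef_rot: [0.766, 0.643, 0.002, -0.001]
ft_force: [0.1, 0.4, 0.1]
width: 0.0006
```

Run:
```python
from h import *
from bench import r
s,R=st()
m=r.camera_model("wrist");p,d=r.camera("wrist");cv2.imwrite("pics/w14.png",p);K,E=m["K"],m["extrinsics"];np.savez("w14.npz",p=p,d=d,K=K,E=E)
W=pts3(d,m["K"],m["extrinsics"]);a=np.radians(-10);ax=np.array([np.cos(a),np.sin(a),0])
for v in list(range(130,300,6)):
    q=W[v,255:259];print(v,np.median(q[:,2]).round(4),((np.median(q,0)-s["ee_pos"])@ax).round(4),end=" | ")
```

```text
t 17.35 pos [0.509  0.1123 0.0615] jawaz 80.06 tilt [0.04 0.23] F [0.14 0.42 0.14] T [0.02 0.02 0.01] w 0.0006 q [-0.79  0.23  0.55  1.91 -0.14  1.04  1.22]
130 -0.0005 -0.0675 | 136 -0.0014 -0.0627 | 142 -0.0005 -0.0579 | 148 0.0417 -0.0574 | 154 0.0714 -0.0569 | 160 0.074 -0.0536 | 166 0.0736 -0.05 | 172 0.074 -0.0464 | 178 0.0733 -0.0427 | 184 0.0733 -0.039 | 190 0.0729 -0.0352 | 196 0.0741 -0.0316 | 202 0.0737 -0.0277 | 208 0.0761 -0.0246 | 214 0.0756 -0.0205 | 220 0.0759 -0.0167 | 226 0.0767 -0.0131 | 232 0.0766 -0.009 | 238 0.0761 -0.0047 | 244 0.0759 -0.0005 | 250 0.0756 0.0038 | 256 0.076 0.0078 | 262 0.1771 -0.0379 | 268 0.1813 -0.0381 | 274 0.1837 -0.0376 | 280 0.1867 -0.0374 | 286 0.1892 -0.0371 | 292 0.1899 -0.0358 | 298 0.1909 -0.0346 |
```

View pics/w14.png

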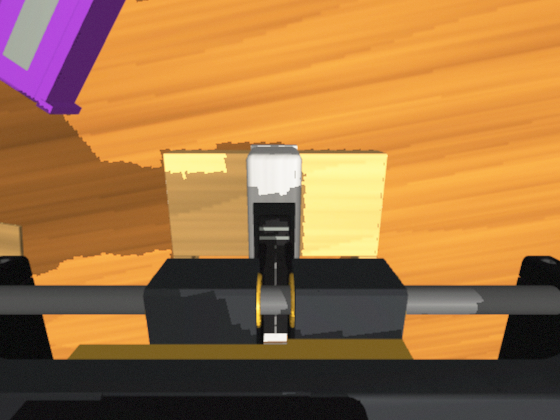

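Call:
carry_out(increments="0 0 0 0 -0.006 0.003 0; 0 0 0 0 -0.006 0.008 0; 0 0 0 0 -0.006 0.012 0; 0 0 0 0 -0.006 0.015 0; 0 0 0 0 -0.006 0.0165 0")

```text
time: 18.02
ee_pos: [0.5014, 0.1136, 0.0442]
eef_rot: [0.766, 0.643, 0.001, -0.002]
ft_force: [-1.0, -0.2, 3.4]
width: 0.0001
```

Run:
```python
from h import *
from bench import r
s,R=st()
p,d=r.camera("scene");cv2.imwrite("pics/scene15z.png",cv2.resize(p[160:280,240:370],None,fx=5,fy=5,interpolation=cv2.INTER_CUBIC))
```

```text
t 18.02 pos [0.5014 0.1136 0.0442] jawaz 80.08 tilt [-0.07  0.22] F [-0.98 -0.2   3.36] T [-0.01  0.19 -0.08] w 0.0001 q [-0.8   0.24  0.55  1.94 -0.15  1.01  1.22]
```

View pics/scene15z.png

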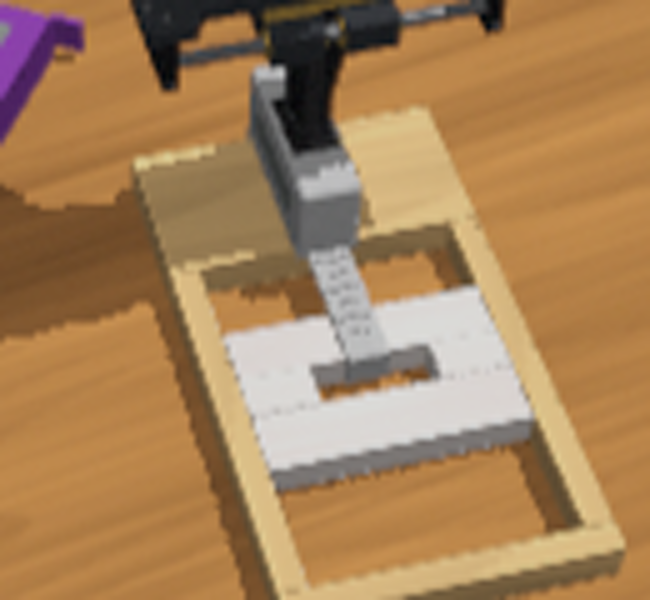

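Call:
carry_out(increments="0 0 0 0 0 0.0005 0; 0 0 0 0 0 0.001 0; 0 0 0 0 0 0.001 0; 0 0 0 0 0 0.001 0; 0 0 0 0 0 0.001 0")

```text
time: 18.7
ee_pos: [0.5015, 0.1136, 0.0435]
eef_rot: [0.766, 0.643, 0.001, -0.002]
ft_force: [-2.2, -1.2, 5.0]
width: 0.0007
```

Call:
carry_out(increments="0 0 0 0 0 0.0005 0; 0 0 0 0 0 0.001 0; 0 0 0 0 0 0.0015 0; 0 0 0 0 0 0.0015 0; 0 0 0 0 0 0.0015 0")

```text
time: 19.32
ee_pos: [0.5015, 0.1137, 0.0418]
eef_rot: [0.766, 0.643, 0.001, -0.002]
ft_force: [-0.4, -0.2, -0.3]
width: 0.0004
```

Call:
carry_out(increments="0 0 0 0 0 0.0005 0; 0 0 0 0 0 0.001 0; 0 0 0 0 0 0.0015 0; 0 0 0 0 0 0.002 0; 0 0 0 0 0 0.002 0")

```text
time: 19.95
ee_pos: [0.5016, 0.1138, 0.0401]
eef_rot: [0.766, 0.643, 0.001, -0.002]
ft_force: [-0.7, 0.7, 4.8]
width: 0.0006
```

Call:
carry_out(increments="0 0 0 0 0 0.0005 0; 0 0 0 0 0 0.001 0; 0 0 0 0 0 0.001 0; 0 0 0 0 0 0.001 0; 0 0 0 0 0 0.001 0")

```text
time: 20.58
ee_pos: [0.5016, 0.1139, 0.04]
eef_rot: [0.766, 0.643, 0.001, -0.002]
ft_force: [-5.3, -1.8, 13.9]
width: 0.0005
```

It hits a hard stop 4.2 mm below first contact, at 14 N. I'll lift away and check.

Call:
carry_out(increments="0 0 0 0 0 -0.005 0; 0 0 0 0 0 -0.03 0; 0 0 0 0 0 -0.07 0; 0 0 0 0 0.03 -0.11 0; 0 0 0 0 0.06 -0.13 0")

```text
time: 21.2
ee_pos: [0.5624, 0.1033, 0.1724]
eef_rot: [0.765, 0.644, 0.003, -0.002]
ft_force: [0.5, -0.1, -0.1]
width: 0.0004
```

Run:
```python
from h import *
from bench import r
s,R=st()
m=r.camera_model("wrist");p,d=r.camera("wrist");cv2.imwrite("pics/w16.png",p);np.savez("w16.npz",p=p,d=d,K=m["K"],E=m["extrinsics"])
p,d=r.camera("scene");cv2.imwrite("pics/scene16z.png",cv2.resize(p[160:280,240:370],None,fx=5,fy=5,interpolation=cv2.INTER_CUBIC))
```

```text
t 21.20 pos [0.5624 0.1033 0.1724] jawaz 80.12 tilt [0.11 0.37] F [ 0.49 -0.11 -0.11] T [ 0.03 -0.03 -0.02] w 0.0004 q [-0.76  0.24  0.59  1.65 -0.14  1.29  1.26]
```

View pics/w16.png

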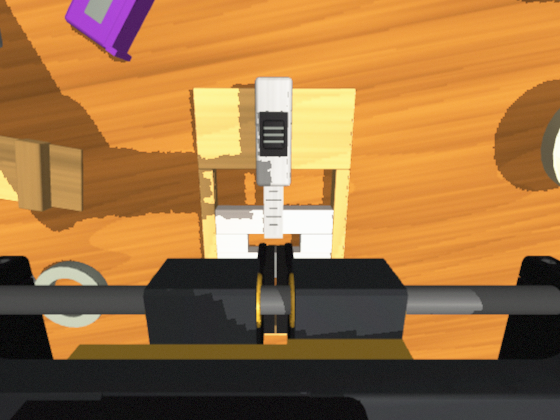

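View pics/scene16z.png

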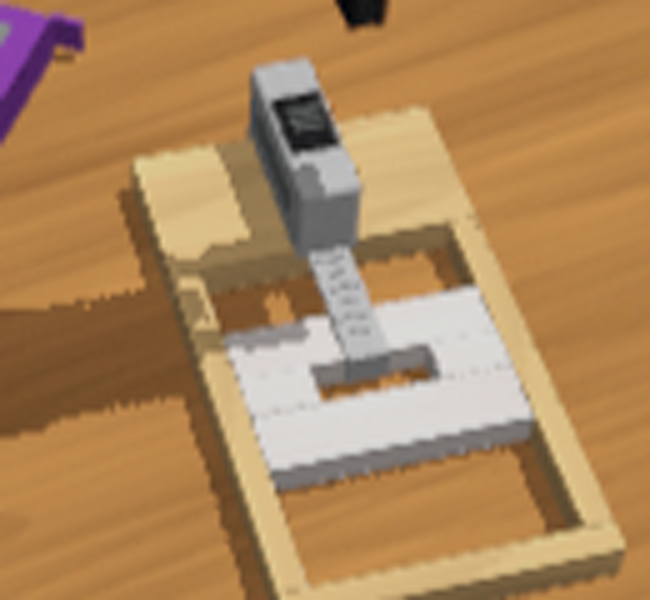

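Run:
```python
from h import *
f=np.load("w16.npz");p,d,K,E=f["p"],f["d"],f["K"],f["E"]
W=pts3(d,K,E);a=np.radians(-10);ax=np.array([np.cos(a),np.sin(a),0]);ay=np.array([-ax[1],ax[0],0]);N=np.array([.4597,.1219,0])
for t,r0,r1,c0,c1 in(("deck",95,160,200,250),("case",84,108,262,286),("case2",160,180,262,286),("pad",118,150,266,281),("blade",190,228,270,278)):
    Q=W[r0:r1,c0:c1].reshape(-1,3);z=Q[:,2];k=abs(z-np.median(z))<.003;Q=Q[k];x=(Q-N)@ax
    print(t,"zmed",np.median(Q[:,2]).round(4),"x",x.min().round(4),x.max().round(4),"slope",np.polyfit(x,Q[:,2],1)[0].round(3),"y",np.median((Q-N)@ay).round(4))
print("edge",[(v,p[v,210].sum(),((ray([(210,v)],K,E,.024)-N)@ax).round(4)[0]) for v in range(84,93)])
print("rear",[(v,p[v,274].sum(),((ray([(274,v)],K,E,.074)-N)@ax).round(4)[0],W[v,274,2].round(3)) for v in range(73,83)])
print("blade end",[(v,p[v,273].sum(),((ray([(273,v)],K,E,.027)-N)@ax).round(4)[0]) for v in range(230,244)])
```

```text
deck zmed 0.0232 x 0.0057 0.0726 slope -0.0 y -0.0537
case zmed 0.0734 x -0.0011 0.0186 slope -0.006 y -0.0017
case2 zmed 0.0733 x 0.0662 0.0848 slope -0.007 y -0.0012
pad zmed 0.0778 x 0.028 0.0559 slope 0.018 y -0.0017
blade zmed 0.0267 x 0.1065 0.1513 slope -0.002 y -0.0011
edge [(84, np.uint64(443), np.float64(-0.0049)), (85, np.uint64(452), np.float64(-0.0039)), (86, np.uint64(465), np.float64(-0.0029)), (87, np.uint64(490), np.float64(-0.002)), (88, np.uint64(591), np.float64(-0.001)), (89, np.uint64(652), np.float64(-0.0)), (90, np.uint64(656), np.float64(0.0009)), (91, np.uint64(655), np.float64(0.0019)), (92, np.uint64(648), np.float64(0.0029))]
rear [(73, np.uint64(472), np.float64(-0.0098), np.float64(-0.0)), (74, np.uint64(465), np.float64(-0.009), np.float64(-0.002)), (75, np.uint64(471), np.float64(-0.0082), np.float64(-0.0)), (76, np.uint64(468), np.float64(-0.0074), np.float64(0.0)), (77, np.uint64(523), np.float64(-0.0065), np.float64(0.07)), (78, np.uint64(632), np.float64(-0.0057), np.float64(0.072)), (79, np.uint64(664), np.float64(-0.0049), np.float64(0.072)), (80, np.uint64(699), np.float64(-0.0041), np.float64(0.072)), (81, np.uint64(716), np.float64(-0.0033), np.float64(0.073)), (82, np.uint64(715), np.float64(-0.0025), np.float64(0.074))]
blade end [(230, np.uint64(702), np.float64(0.1546)), (231, np.uint64(701), np.float64(0.1558)), (232, np.uint64(700), np.float64(0.1571)), (233, np.uint64(699), np.float64(0.1583)), (234, np.uint64(701), np.float64(0.1596)), (235, np.uint64(708), np.float64(0.1609)), (236, np.uint64(712), np.float64(0.1621)), (237, np.uint64(691), np.float64(0.1634)), (238, np.uint64(582), np.float64(0.1647)), (239, np.uint64(422), np.float64(0.1659)), (240, np.uint64(431), np.float64(0.1672)), (241, np.uint64(436), np.float64(0.1685)), (242, np.uint64(442), np.float64(0.1697)), (243, np.uint64(429), np.float64(0.171))]
```

```bash
python3 -c "
from bench import r
print(r.close_job())"
```

```text
the job is handed in; nothing more can be done
None
```

I measured the stand with the smaller grey rule and handed the job in at about 21 s of the 51 s allowed. The rule is hooked in the slot, drawn back, locked and left flat on the stand. The hand-in gave no verdict.

**Last checks**
- **Heel:** it sits within about 1 mm of the near edge.
- **Flatness:** the case lies flat, with its top at about 74 mm and a slope of about 0.006 rad.
- **Hook and blade:** the hook's inner face is at about x = 161 mm, where I had measured the slot's near wall. The blade is drawn about 64 mm.
- **Lock:** the pad went from 8.5 to about 4.4 mm above the case. It stopped hard at 14 N, about 4.2 mm below first contact.
- **Gripper and bystanders:** the gripper was clear of everything. No move went near the bystanders, but I did not measure them again at the end.

**What disagreed or went wrong**
- **Fixed camera offset:** the scene camera read positions about 8 mm off from the top and wrist cameras.
- **Rest height:** the rule's underside on the rest was at 20 mm, not the 24 mm I first assumed.
- **Finger ends:** the closed fingers end about 39 mm above the reported TCP, so I found contact by force instead.
- **Tilt and hard press:** after I let go, the rule lay tilted about 0.04 rad, within the limit, with the hook riding high in the slot. I pressed its front flat before locking, and that press reached 36 N, more than I intended. It was with the fingertips.

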